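Space the colour holders on the camera test rail with the gauge

ROBOT

A 6-joint arm with a two-finger parallel gripper is mounted at the origin on the work surface. World frame = base frame: x ahead of the robot, y to its left, z up, the work surface at z = 0. Lengths are in m, angles in degrees, forces in N, time in s.
With the tool pointing down it reaches from about 0.375 to 0.925 m from the base axis. Payload 5.7 kg.
Tool frame: the origin (TCP) lies midway between the tips of the shut fingers; the grasp point (between the pads) lies 19 mm behind it; z points along the fingers, x is the direction in which the jaws open and shut, and the axes are right-handed (so a half turn about z gives the same grasp; the last joint's range is limited). The gripper opens to 85 mm and grips with 20 to 120 N. Pads are 22 mm wide; open, the fingers measure 114 mm over their backs; the gripper's body (76 mm by 85 mm) begins 54 mm behind the grasp point. The pads swing forward as they close: fully open they stand 13 mm farther back than shut.
Start: joints at [-71.625, 20.558, 86.54, -0, 72.909, -6.595], TCP at [0.253, -0.544, 0.196] pointing down, gripper open.
Joint ranges: [-170.27, 170.27], [-57.76, 135], [12.27, 136.19], [-55.21, 235.2], [11.17, 155.16], [-170.74, 170.74]. Speed limits (degrees/s): [136.94, 136.94, 180, 180, 180, 180].

INTERFACE

Orientations are given as a 3x3 rotation matrix whose columns are the frame's x, y, z axes.
In Python, from workcell import arm gives the robot as it stands.
- The arm moves only by the tool jog_arm, never from a script. Its argument "rows" is a list of rows, each an object of numbers: "ax", "ay", "az": the turn, a rotation vector about the world's x, y, z in rad; "dx", "dy", "dz": the shift along the world's x, y, z in mm; "grip": the opening, from 0 (shut) to 1 (fully open). A call has exactly 10 rows; each row is the pose to reach, as a shift and turn from the pose commanded when the call began; what a row does not reach only later rows make up. A row lasts 1/10 s, in which the tool goes at most 50 mm and 8.59 degrees, less where a joint would pass 70% of its speed; a pose out of reach is approached as far as the arm can. A call with a gripper value outside its range is refused whole. The fingers move at their own pace and stop on an object; "force" is the grip in N (left out, the last holds). Time passes only in rows, so rows that repeat a pose let the fingers close, or fill a call up. It gives the time, the measured TCP pose, the force and the opening at its end, in the units of the state.
- arm.sense(): the state, without advancing time (a new reading comes with each control period).
- arm.camera(name): name is "scene" or "side" or "wrist"; returns the picture (480x640x3 uint8, red, green, blue); there is no depth.
- arm.camera_params(name): a dict with "camera_matrix" (3x3 intrinsics, pixels), "position" and "rotation" of the camera in the world. Camera axes: x right, y down, z forward; pixel columns grow to the right and rows downward; lengths in m; the calibration is good to about 2 mm. The wrist camera is an equidistant fisheye: a pixel r from the principal point sees the ray r / f radians off the axis. A picture is of the moment at which its call begins: read the wrist's pose just before it. camera_params takes no time and is no camera call; for the wrist camera it gives the pose at the moment of the call.
- arm.finish_job(): hands the job in, once; it reports no verdict.
The state is a dict: "clock": time; "qpos": joint angles; "joint_vel": joint speeds; "joint_torque": joint torques, N m; "tool_pos": TCP position; "ee_rot": TCP orientation; "force": force on the tool from outside, world axes, zero at the start; "wrist_torque": the same for the moment, N m; "opening": opening from 0.0 (shut) to 1.0 (fully open).
Only numpy, scipy, OpenCV 4.12 (cv2) and the standard library are available. Lean on these libraries where they do the work, as an engineer would, in place of code of your own. Each camera call takes 0.05 s, during which the arm holds its last target.

TASK

The three colour holders on the test rail must stand evenly spaced, 40 mm clear between the steel end post and the red holder, red and green, green and blue. Working in that order, hold the orange spacer gauge over each holder and draw the holder gently back with the gauge's heel until the gauge's spacer block just rests against the neighbour (the post, then the holder set before), hold it there a moment, and do not shift the neighbour or press hard. When all three are set, stand the gauge back upright in its tray; leave the lenses and the little camera alone.

Things in the scene. Friction and masses are not known exactly. Their poses are not given: they have to be found in the camera images.
- rail: Fixed bench rail lying on the table, 340 mm long along its own y, 70 mm wide, its top 15 mm above the table. Origin: centre of its underside. The steel end post stands at its -y end; holders are drawn towards -y. Its direction on the table varies a little (yaw).
- post: Steel end post fixed on the rail: 56 mm (x) by 25 mm (y) by 40 mm tall. Origin: centre of its underside, at the rail's top, so its working face is 12.5 mm to +y of the origin. Rigid: it does not give, so touch it slowly and lightly (under 20 N).
- holder_a: Red holder: black block with red patches, 60 mm (x) by 24 mm (y) by 40 mm tall, the first from the post. Slides along the rail's y only and stays where left; it takes about 8 N to slide, so it also holds against only about 8 N. Origin: centre of its underside, at the rail's top (15 mm above the table); axes as the rail's. When set its origin is 64.5 mm from the post's origin; it starts farther off, with a gap of 58 to 75 mm.
- holder_b: Green holder, the second from the post; same size, origin, axes and about 8 N sliding force as the red one. When set its origin is 64 mm to +y of the red holder's.
- holder_c: Blue holder, the third from the post; same size, origin, axes and about 8 N sliding force as the red one. When set its origin is 64 mm to +y of the green holder's.
- gauge: Loose orange spacer gauge, about 180 g, standing in its tray: an inverted U, 40 mm (x) by 74 mm (y), bridge 42 to 54 mm up, black handle on top, a white stripe on the bridge over the heel end (+y). Origin: centre of its underside (feet). In use its y runs along the rail's y: block towards the post, heel behind the holder, feet about 4 mm above the rail's top (bridge then 6 mm clear of the holder).
- gauge_handle (a point): Centre of the gauge's handle, 82 mm above its feet and over its origin: a black upright, 32 mm (x) by 20 mm (y), from 54 to 98 mm above the feet. Grip it across its 20 mm (along the gauge's y).
- gauge_block (a point): Centre of the spacer block's outer (-y) face, y -37 mm and 21 mm up in the gauge's frame. The block is 36 mm thick (gauge y -37 to -1 mm). This face must come to rest on the neighbour. The hand feels about 8 N while drawing a holder; a further rise means the block has met the neighbour, and after about 8 N more a neighbouring holder slips.
- gauge_heel (a point): Centre of the heel's inner (-y) face, gauge y +27 mm, 21 mm up; the heel is 10 mm thick (y +27 to +37). The slot between block and heel is 28 mm wide (y -1 to +27), 4 mm play over a holder, 42 mm deep; its mouth is widened 5 mm each side by slopes in the lowest 8 mm. Block 36 mm plus play 4 mm make the 40 mm gap while the heel pulls the holder.
- tray: Fixed shallow grey tray for the gauge, 85 mm (x) by 115 mm (y), 4 mm floor and walls, rim 12 mm above the table. Origin: centre of its underside. The gauge stands with its feet on the tray floor, 4 mm above the table, near the middle, heel (striped end) to the left as the robot sees it, at a yaw within about 0.1 rad of the tray's. The tray may be at the robot's left or right.
- lens_short: Bystander: short black lens, 52 mm across, 42 mm tall, standing loose. Origin: centre of its underside.
- lens_tall: Bystander: tall black lens, 48 mm across, 65 mm tall, standing loose beyond the rail. Origin: centre of its underside.
- minicam: Bystander: small grey camera on a black mini tripod, 135 mm tall, loose, beyond the rail. Origin: on the table below its centre.
Not all that is in view belongs to the job. Several things look just like the tray: the one meant starts nearest to the robot's base. There is more than one size of the gauge; the one meant has the size given above.

How it is judged (in metres and radians):
On the way, in this order (a step that is already met when the one before it is completed fails the run):
1. the gauge pulls the red holder with its heel while its block touches the steel end post; gaps so far are 40 mm within 1.5 mm (contact force between gauge and holder_a above 1 N and contact force between gauge and post above 0.7 N and y of holder_a in the frame of post between 0.063 and 0.066 m), for 0.2 s.
2. the gauge pulls the green holder with its heel while its block touches the red holder; gaps so far are 40 mm within 1.5 mm (contact force between gauge and holder_b above 1 N and contact force between gauge and holder_a above 0.7 N and y of holder_a in the frame of post between 0.063 and 0.066 m and y of holder_b in the frame of holder_a between 0.0625 and 0.0655 m), for 0.2 s.
3. the gauge pulls the blue holder with its heel while its block touches the green holder; gaps so far are 40 mm within 1.5 mm (contact force between gauge and holder_c above 1 N and contact force between gauge and holder_b above 0.7 N and y of holder_a in the frame of post between 0.063 and 0.066 m and y of holder_b in the frame of holder_a between 0.0625 and 0.0655 m and y of holder_c in the frame of holder_b between 0.0625 and 0.0655 m), for 0.2 s.
At the end, for the whole second after the job is handed in: All three gaps (post to red, red to green, green to blue) are 40 mm within 1.5 mm; the gauge stands upright on the tray floor within 20 mm of the tray's middle along each tray axis; all at rest (y of holder_a in the frame of post between 0.063 and 0.066 m and y of holder_b in the frame of holder_a between 0.0625 and 0.0655 m and y of holder_c in the frame of holder_b between 0.0625 and 0.0655 m and x of gauge in the frame of tray between -0.02 and 0.02 m and y of gauge in the frame of tray between -0.02 and 0.02 m and z of gauge in the frame of tray between -0.001 and 0.009 m and angle between gauge's own z axis and vertical below 0.08 rad and linear speed of gauge below 0.01 m/s and linear speed of each of holder_a, holder_b, holder_c below 0.005 m/s); the robot touches nothing.
It fails at once if the gauge is pressed on the end post with more than 20 N (contact force between gauge and post above 20 N).
It fails at once if the gauge is pressed on a holder with more than 25 N (contact force between gauge and holder_a above 25 N or contact force between gauge and holder_b above 25 N or contact force between gauge and holder_c above 25 N).
It fails at once if a lens or the camera is moved more than 15 mm or knocked over (distance of any of lens_short, lens_tall, minicam from where it was at the start of the episode above 0.015 m or angle between any of lens_short, lens_tall, minicam's own z axis and vertical above 0.3 rad).
It also fails if it takes over 62 s, if anything falls off the work surface, if the arm or the gripper's body presses on something with over 40 N, if the wrist force passes 120 N, or if a joint passes its speed limit or range.

## Working session

There is one attempt and no reset: what is moved stays moved. The work goes in short steps, Python scripts to look and compute and a tool call to move; the robot and the scene stay as the last step left them, time stands still between calls to the robot, and variables do not carry over. Pictures are saved under pics/ and viewed, and the job is handed in when it is done.

Besides the shell and the picture viewer there is one more tool, called after "Emit:" as a command line: name --argument value ..., lists and objects as JSON in quotes. jog_arm: Moves the arm, as the interface text tells. Its arguments: {"type":"object","properties":{"rows":{"type":"array","items":{"type":"object","properties":{"ax":{"type":"number"},"ay":{"type":"number"},"az":{"type":"number"},"dx":{"type":"number"},"dy":{"type":"number"},"dz":{"type":"number"},"grip":{"type":"number"}}}},"force":{"type":"number"}},"required":["rows"]}

```bash
mkdir -p pics
python3 - <<'E'
from workcell import arm
import cv2
for n in ["scene","side","wrist"]:
    p=arm.camera_params(n); print(n,p)
    cv2.imwrite(f"pics/{n}0.png",arm.camera(n)[:,:,::-1])
print(arm.sense())
E
```

```text
scene {'camera_matrix': array([[596.14451195,   0.        , 316.0275603 ],
       [  0.        , 596.14451195, 242.45011541],
       [  0.        ,   0.        ,   1.        ]]), 'position': array([0.98464833, 0.22405589, 0.94480999]), 'rotation': array([[-0.56741318,  0.68896755, -0.4509612 ],
       [ 0.82343271,  0.47536789, -0.30981275],
       [ 0.00092154, -0.54712804, -0.83704842]])}
side {'camera_matrix': array([[572.37573255,   0.        , 312.23486137],
       [  0.        , 572.37573255, 249.53569297],
       [  0.        ,   0.        ,   1.        ]]), 'position': array([0.39308491, 0.72829547, 0.76532716]), 'rotation': array([[-0.98813258, -0.08699631,  0.12659244],
       [-0.15329292,  0.61089142, -0.77673223],
       [-0.0097614 , -0.78692014, -0.61697764]])}
wrist {'camera_matrix': array([[371.64829954,   0.        , 322.35253072],
       [  0.        , 371.64829954, 241.48082884],
       [  0.        ,   0.        ,   1.        ]]), 'position': array([ 0.31692483, -0.51364479,  0.37359259]), 'rotation': array([[ 0.42207972, -0.87021868, -0.25410266],
       [-0.906
[... 169 characters left out ...]
98346330e-04,
        7.29090445e+01, -6.59515288e+00]), 'joint_vel': array([-0.060075  , -0.07156125, -0.20542924,  0.01902577, -0.05475227,
        0.05826109]), 'joint_torque': array([-2.06283726e-04, -5.28027713e+01, -2.78931785e+01, -2.06944810e-04,
        8.26525065e-03, -1.55575640e-05]), 'tool_pos': array([ 0.25308988, -0.54339136,  0.19505295]), 'ee_rot': array([[ 4.22122725e-01, -9.06538589e-01, -4.38070254e-04],
       [-9.06537607e-01, -4.22122918e-01,  1.34528433e-03],
       [-1.40447165e-03, -1.70747928e-04, -9.99998999e-01]]), 'force': array([-0.14593815,  0.29813347, -0.98413499]), 'wrist_torque': array([-0.02795303,  0.03444587, -0.00685899]), 'opening': 1.004350091183632}
```

View pics/scene0.png

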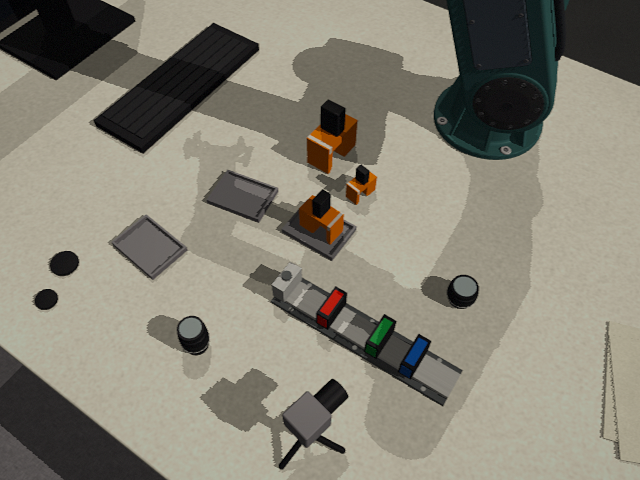

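View pics/side0.png

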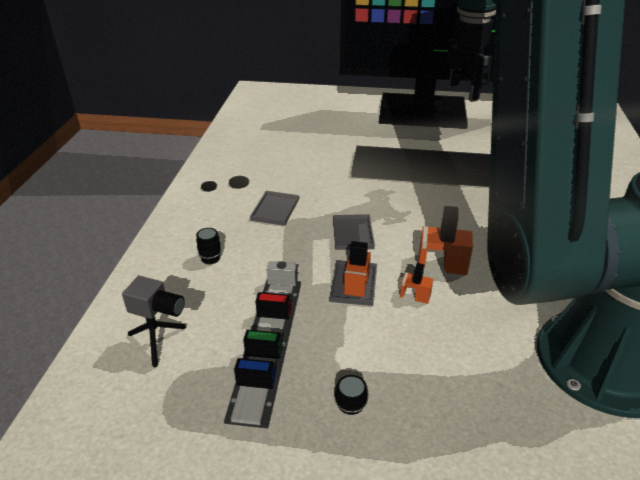

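View pics/wrist0.png

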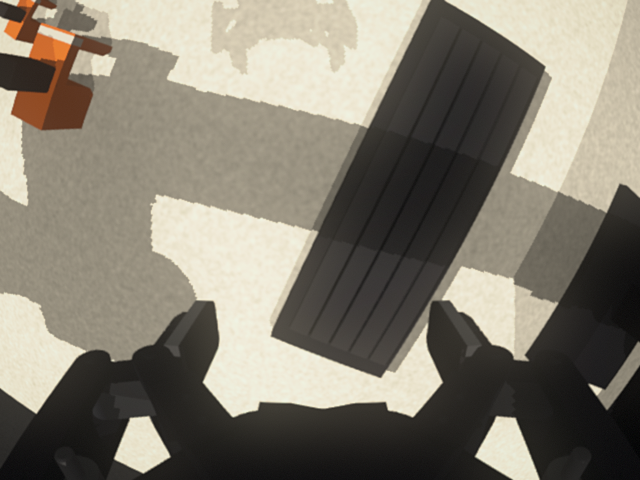

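The scene shows the rail with its post at (287,283) and the red, green and blue holders at (332,307), (380,336) and (415,356). The gauge standing in a tray is at (321,218). There is a larger gauge at (330,140), a tiny one at (362,185), and two other trays. I'll enlarge the parts that matter.

```bash
cat > h.py <<'E'
import numpy as np, cv2
from workcell import arm
def ray(name,u,v,P=None):
    P=P or arm.camera_params(name); K=P['camera_matrix']
    x=(u-K[0,2])/K[0,0]; y=(v-K[1,2])/K[1,1]
    if name=='wrist':
        r=np.hypot(x,y); d=np.array([x/r*np.sin(r),y/r*np.sin(r),np.cos(r)])
    else: d=np.array([x,y,1.])
    return P['position'],P['rotation']@d
def at(name,u,v,z,P=None):
    o,d=ray(name,u,v,P); return (o+d*(z-o[2])/d[2])[:2]
def proj(name,X,P=None):
    P=P or arm.camera_params(name); K=P['camera_matrix']
    X=np.atleast_2d(X); c=(X-P['position'])@P['rotation']
    if name=='wrist':
        rho=np.hypot(c[:,0],c[:,1]); th=np.arctan2(rho,c[:,2]); s=th/rho
        return np.c_[K[0,0]*c[:,0]*s+K[0,2],K[1,1]*c[:,1]*s+K[1,2]]
    return np.c_[K[0,0]*c[:,0]/c[:,2]+K[0,2],K[1,1]*c[:,1]/c[:,2]+K[1,2]]
def crop(src,dst,x0,y0,x1,y1,k):
    im=cv2.imread(src)[y0:y1,x0:x1]; cv2.imwrite(dst,cv2.resize(im,None,fx=k,fy=k,interpolation=cv2.INTER_CUBIC))
E
python3 - <<'E'
from h import *
crop('pics/scene0.png','pics/s1.png',265,180,465,330,4)
crop('pics/scene0.png','pics/s2.png',265,255,465,405,4)
crop('pics/side0.png','pics/d1.png',220,210,400,350,4)
crop('pics/side0.png','pics/d2.png',210,250,390,430,3)
E
```

```text
(no output)
```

View pics/s1.png

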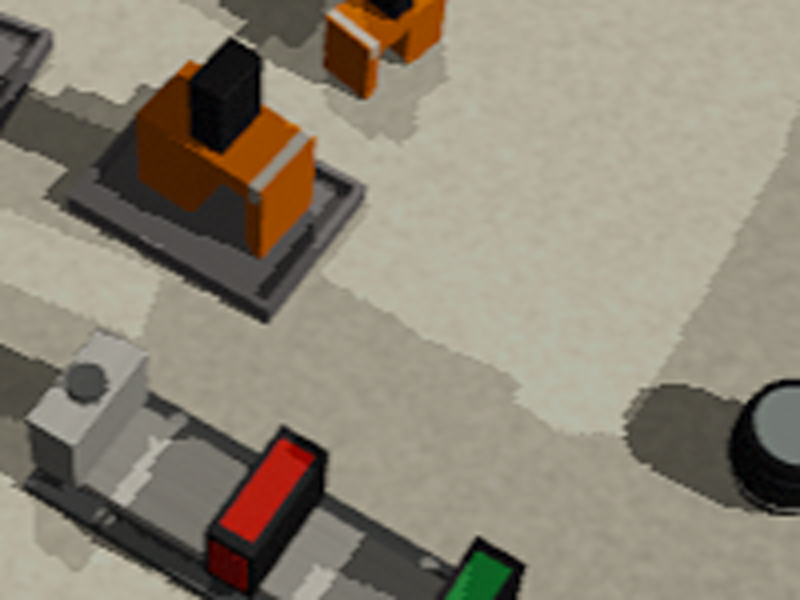

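View pics/s2.png

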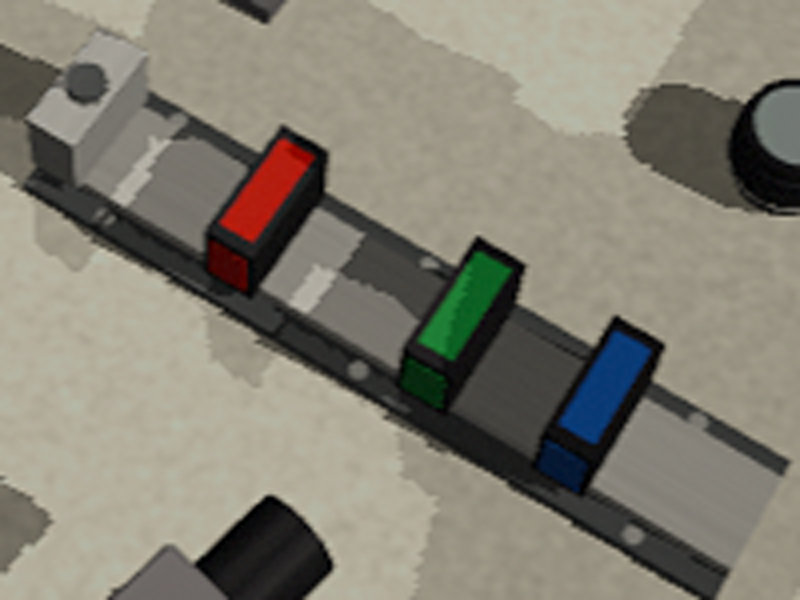

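View pics/d1.png

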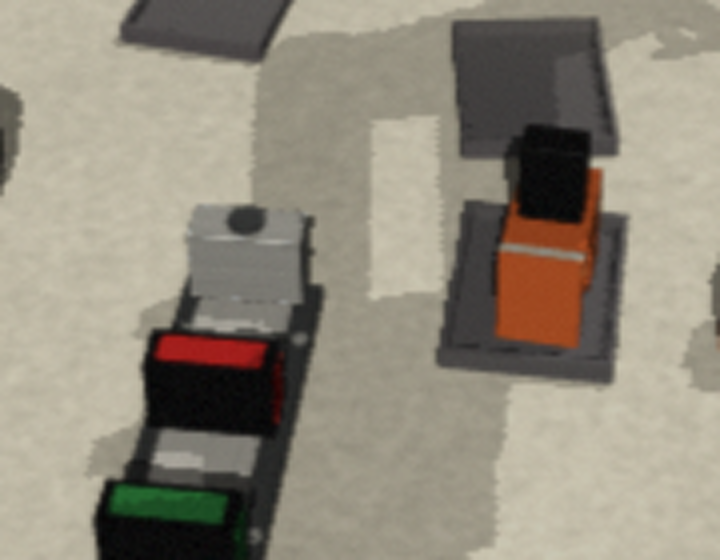

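View pics/d2.png

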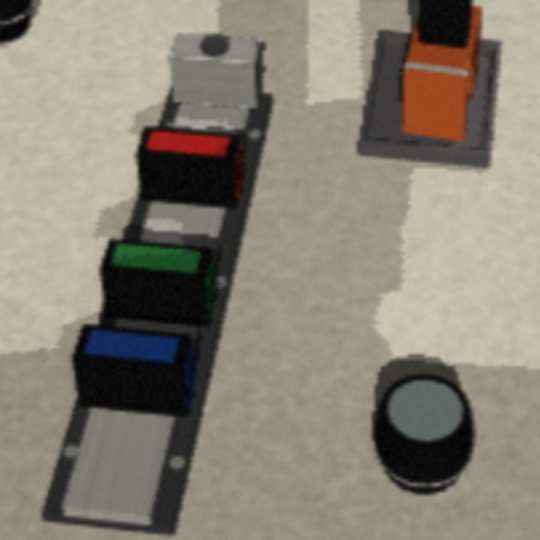

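```bash
cat > fit.py <<'E'
from h import *
from scipy.optimize import least_squares
H=.055
def box(cx,cy,hx,hy,z): return {'mm':(cx-hx,cy-hy,z),'mp':(cx-hx,cy+hy,z),'pp':(cx+hx,cy+hy,z),'pm':(cx+hx,cy-hy,z)}
def rot(P,x,y,a): c,s=np.cos(a),np.sin(a); P=np.array(P); return np.c_[x+c*P[:,0]-s*P[:,1],y+s*P[:,0]+c*P[:,1],P[:,2]]
S2=lambda u,v:(265+u/4-.375,255+v/4-.375)
S1=lambda u,v:(265+u/4-.375,180+v/4-.375)
D1=lambda u,v:(220+u/4-.375,210+v/4-.375)
D2=lambda u,v:(210+u/3-.33,250+v/3-.33)
# rail params: x,y (rail center), a, post y, ya,yb,yc
obs=[]
def o(cam,px,item,c,z=H): obs.append((cam,px,item,c,z))
for it,pts in {'p':[(100,30),(148,58),(75,135),(30,112)],'a':[(284,126),(328,152),(254,245),(208,232)],'b':[(481,237),(524,267),(447,366),(404,347)],'c':[(617,317),(663,348),(585,445),(541,428)]}.items():
    for c,q in zip(['mm','mp','pp','pm'],pts): o('scene',S2(*q),it,c)
o('scene',S2(790,463),'r','mp',.015);o('scene',S2(718,598),'r','pp',.015)
for c,q in {'pm':(193,205),'mm':(310,215),'mp':(303,242),'pp':(190,240)}.items(): o('side',D1(*q),'p',c)
for c,q in {'pm':(152,332),'mm':(280,333),'mp':(277,376),'pp':(148,373)}.items(): o('side',D1(*q),'a',c)
for c,q in {'pm':(107,242),'mm':(212,243),'mp':(212,277),'pp':(104,275)}.items(): o('side',D2(*q),'b',c)
for c,q in {'pm':(81,327),'mm':(192,330),'mp':(191,368),'pp':(77,363)}.items(): o('side',D2(*q),'c',c)
o('side',D2(44,520),'r','pp',.015);o('side',D2(175,532),'r','mp',.015)
CP={n:arm.camera_params(n) for n in('scene','side')}
def model(p,it,c,z):
    x,y,a,yp,ya,yb,yc=p
    B={'p':(yp,.028,.0125),'a':(ya,.03,.012),'b':(yb,.03,.012),'c':(yc,.03,.012),'r':(0,.035,.17)}[it]
    return rot([box(0,B[0],B[1],B[2],z)[c]],x,y,a)
def res(p): return np.concatenate([(proj(k,model(p,it,c,z),CP[k])[0]-px) for k,px,it,c,z in obs])
s=least_squares(res,[.6,0,.1,-.15,-.07,0,.06],loss='soft_l1')
if __name__=='__main__':
    print(s.x.round(4),np.rad2deg(s.x[2]),'gaps',np.diff(s.x[3:])); 
    r=res(s.x).reshape(-1,2)
    for q,e in zip(obs,r): print(q[0],q[2],q[3],e.round(1))
    print('rms',r.std())
    for it in 'pabc': print(it,model(s.x,it,'mm',0)/2+model(s.x,it,'pp',0)/2)
    # gauge & tray
    g=[('scene',S1(315,140),'g','mp',.058),('scene',S1(262,196),'g','pp',.058),('scene',S1(190,62),'g','mm',.058),('scene',S1(137,108),'g','pm',.058),
     ('scene',S1(233,38),'h','mm',.102),('scene',S1(262,52),'h','mp',.102),('scene',S1(190,80),'h','pm',.102),('scene',S1(221,102),'h','pp',.102),
     ('side',D1(497,258),'g','pp',.058),('side',D1(583,262),'g','mp',.058),('side',D1(601,172),'g','mm',.058),
     ('scene',S1(365,185),'t','mp',.012),('scene',S1(267,312),'t','pp',.012),('scene',S1(65,198),'t','pm',.012),
     ('side',D1(628,215),'t','mm',.012),('side',D1(463,202),'t','pm',.012),('side',D1(438,355),'t','pp',.012),('side',D1(613,368),'t','mp',.012)]
    def m2(p,it,c,z):
        hx,hy={'g':(.02,.037),'h':(.016,.01),'t':(.0425,.0575)}[it]
        q=p[3:] if it=='t' else p[:3]
        return rot([box(0,0,hx,hy,z)[c]],*q)
    r2=lambda p:np.concatenate([(proj(k,m2(p,it,c,z),CP[k])[0]-px) for k,px,it,c,z in g])
    t=least_squares(r2,[.4,-.15,0,.4,-.15,0],loss='soft_l1'); print('gauge',t.x[:3],'tray',t.x[3:])
    for q,e in zip(g,r2(t.x).reshape(-1,2)): print(q[0],q[2],q[3],e.round(1))
E
python3 fit.py
```

```text
[ 0.5867  0.0531  0.0207 -0.1608 -0.0687  0.026   0.0896] 1.1845452354627022 gaps [0.0920931  0.09463653 0.06363892]
scene p mm [ 0.6 -1.4]
scene p mp [ 0.4 -1.6]
scene p pp [0.1 2.9]
scene p pm [-0.6  1.5]
scene a mm [-0.  -0.7]
scene a mp [ 1.  -0.3]
scene a pp [0.3 3.3]
scene a pm [-0.4 -0.7]
scene b mm [-1.  -0.8]
scene b mp [ 1.  -1.1]
scene b pp [1.9 2.7]
scene b pm [-0.3 -0.3]
scene c mm [-0.9 -1.4]
scene c mp [ 0.8 -1.6]
scene c pp [2.6 3.8]
scene c pm [0.1 0.1]
scene r mp [ 3.8 -1.3]
scene r pp [2.6 0.1]
side p pm [ 0.8 -0.4]
side p mm [-0.3 -0.8]
side p mp [-0.5  0.7]
side p pp [-0.9 -1.1]
side a pm [ 0.3 -0.7]
side a mm [0.5 1.7]
side a mp [-0.9 -0. ]
side a pp [-1.4 -2.1]
side b pm [ 1.2 -1.4]
side b mm [0.7 1.5]
side b mp [-1.8  0.6]
side b pp [-1.  -2.1]
side c pm [ 1.2 -1.5]
side c mm [0.5 1.1]
side c mp [-2. -0.]
side c pp [-1. -2.]
side r pp [-1.4 -3.3]
side r mp [-0.5 -2.4]
rms 1.4738572202273486
p [[ 0.59002605 -0.10767292  0.        ]]
a [[ 0.58812224 -0.01559951  0.        ]]
b [[0.58616584 0.0790168  0.        ]]
c [[0.58485025 0.14264212 0.        ]]
gauge [ 0.44510681 -0.13534843 -0.06475072] tray [ 0.45132961 -0.13592894  0.01200395]
scene g mp [ 0.4 -0.2]
scene g pp [ 0.3 -0.1]
scene g mm [ 0.  -0.5]
scene g pm [-0.2  1.5]
scene h mm [-0.5 -0.8]
scene h mp [1.1 1.2]
scene h pm [-0.8 -0.1]
scene h pp [ 0.3 -0. ]
side g pp [ 0.1 -1.3]
side g mp [-0.6  0.5]
side g mm [ 0.4 -0.7]
scene t mp [0.5 0.4]
scene t pp [0.6 0.2]
scene t pm [ 0.3 -0.1]
side t mm [-0.3 -0.3]
side t pm [ 0.  -0.4]
side t pp [-0.3 -1.3]
side t mp [ 0.2 -0.6]
```

```bash
sed -i "s/^CP=/obs=[q for q in obs if not(q[0]=='scene' and q[3]=='pp' and q[2]!='r')]\nCP=/" fit.py
cat >> fit.py <<'E'
    for cam,x0,y0,x1,y1 in(('scene',265,255,465,405),('side',220,240,360,430)):
        im=cv2.imread(f'pics/{cam}0.png')[y0:y1,x0:x1]; im=cv2.resize(im,None,fx=4,fy=4,interpolation=cv2.INTER_CUBIC)
        for it in 'pabcr':
            z=.015 if it=='r' else H
            q=np.array([proj(cam,model(s.x,it,c,z))[0] for c in('mm','mp','pp','pm')])
            cv2.polylines(im,[np.int32((q-[x0,y0]+.5)*4)],True,(0,255,255),1)
        cv2.imwrite(f'pics/ov_{cam}.png',im[:600])
E
python3 fit.py
```

```text
[ 0.5869  0.0533  0.0231 -0.1604 -0.0685  0.0266  0.0902] 1.3255445985856422 gaps [0.09190902 0.09507169 0.06359786]
scene p mm [ 0.7 -1. ]
scene p mp [ 0.5 -1.2]
scene p pm [-0.5  2. ]
scene a mm [ 0.  -0.4]
scene a mp [ 1.  -0.1]
scene a pm [-0.3 -0.3]
scene b mm [-0.6 -0.5]
scene b mp [ 1.4 -0.8]
scene b pm [0.1 0.1]
scene c mm [-0.5 -1.1]
scene c mp [ 1.2 -1.3]
scene c pm [0.6 0.4]
scene r mp [ 4.  -1.4]
scene r pp [2.8 0.1]
side p pm [ 0.4 -0.3]
side p mm [-0.7 -0.6]
side p mp [-0.9  0.9]
side p pp [-1.3 -0.9]
side a pm [ 0.1 -0.6]
side a mm [0.3 1.9]
side a mp [-1.1  0.1]
side a pp [-1.7 -1.9]
side b pm [ 1. -1.]
side b mm [0.5 1.8]
side b mp [-1.9  0.9]
side b pp [-1.2 -1.7]
side c pm [ 1.  -1.1]
side c mm [0.4 1.4]
side c mp [-2.1  0.4]
side c pp [-1.1 -1.6]
side r pp [-1.3 -3.1]
side r mp [-0.4 -2.3]
rms 1.2499549875645128
p [[ 0.59061086 -0.10705148  0.        ]]
a [[ 0.58848473 -0.01516705  0.        ]]
b [[0.58628543 0.07987919 0.        ]]
c [[0.58481421 0.14346003 0.        ]]
gauge [ 0.44510681 -0.13534843 -0.06475072] tray [ 0.45132961 -0.13592894  0.01200395]
scene g mp [ 0.4 -0.2]
scene g pp [ 0.3 -0.1]
scene g mm [ 0.  -0.5]
scene g pm [-0.2  1.5]
scene h mm [-0.5 -0.8]
scene h mp [1.1 1.2]
scene h pm [-0.8 -0.1]
scene h pp [ 0.3 -0. ]
side g pp [ 0.1 -1.3]
side g mp [-0.6  0.5]
side g mm [ 0.4 -0.7]
scene t mp [0.5 0.4]
scene t pp [0.6 0.2]
scene t pm [ 0.3 -0.1]
side t mm [-0.3 -0.3]
side t pm [ 0.  -0.4]
side t pp [-0.3 -1.3]
side t mp [ 0.2 -0.6]
```

View pics/ov_scene.png

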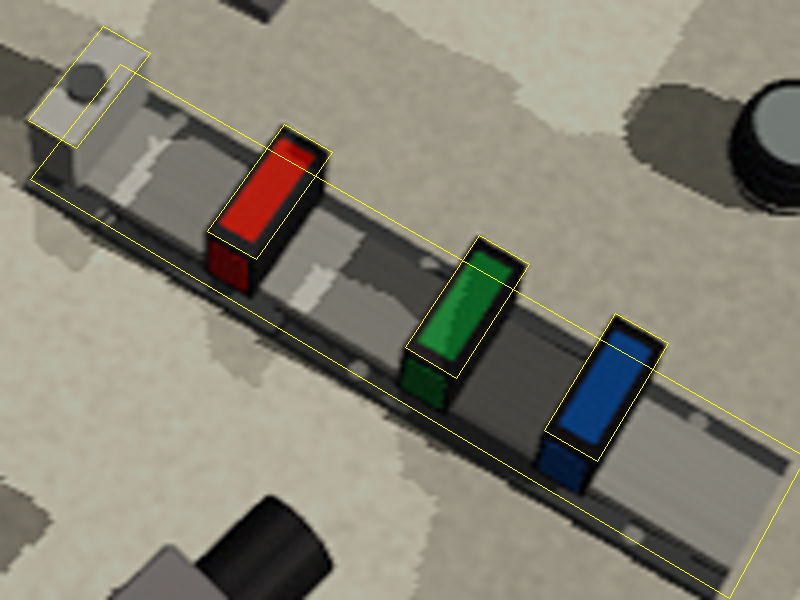

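View pics/ov_side.png

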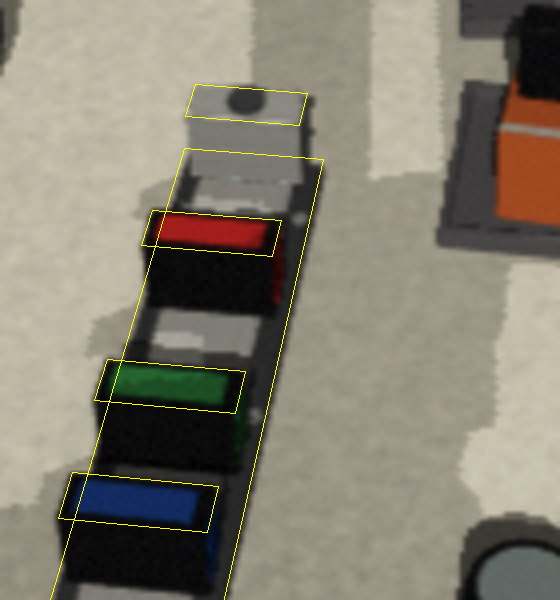

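```bash
cat > f2.py <<'E'
import fit; from fit import *
allobs=obs[:]
for sel in ('scene','side'):
    for nor in (0,1):
        fit.obs=[q for q in allobs if q[0]==sel and (not nor or q[2]!='r')]
        t=least_squares(fit.res,fit.s.x); print(sel,nor,t.x.round(4),np.rad2deg(t.x[2]),np.diff(t.x[3:]),'rms',fit.res(t.x).std())
        for it in 'pabc': print((model(t.x,it,'mm',0)/2+model(t.x,it,'pp',0)/2).round(4))
E
python3 f2.py
```

```text
scene 0 [ 0.5882  0.0493  0.014  -0.1568 -0.0646  0.0305  0.0941] 0.8046166560637975 [0.0921419  0.09511847 0.06357285] rms 0.7822572170944957
[[ 0.5904 -0.1075  0.    ]]
[[ 0.5891 -0.0153  0.    ]]
[[0.5878 0.0798 0.    ]]
[[0.5869 0.1434 0.    ]]
scene 1 [ 0.5984 -0.5472  0.0175  0.4398  0.5319  0.627   0.6906] 1.0016918206339234 [0.09210209 0.09510525 0.06357948] rms 0.7516923063383031
[[ 0.5907 -0.1074  0.    ]]
[[ 0.5891 -0.0153  0.    ]]
[[0.5874 0.0798 0.    ]]
[[0.5863 0.1434 0.    ]]
side 0 [ 0.5857  0.0578  0.0287 -0.1646 -0.0729  0.0221  0.0862] 1.6435587667218923 [0.09173569 0.0950315  0.06410618] rms 1.032807118677397
[[ 0.5904 -0.1068  0.    ]]
[[ 0.5878 -0.0151  0.    ]]
[[0.5851 0.0799 0.    ]]
[[0.5832 0.144  0.    ]]
side 1 [ 0.5658  0.7776  0.0278 -0.8848 -0.7931 -0.6981 -0.634 ] 1.5900561663027468 [0.09171289 0.0950132  0.06409573] rms 1.0810262321224382
[[ 0.5903 -0.1068  0.    ]]
[[ 0.5878 -0.0151  0.    ]]
[[0.5851 0.0799 0.    ]]
[[0.5834 0.1439 0.    ]]
```

Emit:
jog_arm --rows '[{"dx":20,"dy":40,"dz":0,"az":-0.1,"grip":1},{"dx":40,"dy":80,"dz":0,"az":-0.2,"grip":1},{"dx":60,"dy":125,"dz":0,"az":-0.3,"grip":1},{"dx":80,"dy":170,"dz":0,"az":-0.4,"grip":1},{"dx":100,"dy":215,"dz":0,"az":-0.5,"grip":1},{"dx":120,"dy":260,"dz":0,"az":-0.5,"grip":1},{"dx":140,"dy":305,"dz":-10,"az":-0.5,"grip":1},{"dx":162,"dy":345,"dz":-20,"az":-0.5,"grip":1},{"dx":180,"dy":382,"dz":-30,"az":-0.5,"grip":1},{"dx":192,"dy":408,"dz":-36,"az":-0.5,"grip":1}]' --force 60

```text
schema error: expected keys ax, ay, az, dx, dy, dz, grip
```

```bash
cat > w.py <<'E'
import sys
from h import *
n=sys.argv[1]; s=arm.sense(); P=arm.camera_params('wrist'); im=arm.camera('wrist')
cv2.imwrite(f'pics/w{n}.png',im[:,:,::-1]); np.savez(f'pics/w{n}.npz',**P)
print(s['clock'],s['tool_pos'],s['ee_rot'].round(4).tolist(),s['force'],s['opening'],s['qpos'].round(1))
E
python3 w.py 1
```

```text
0.15 [ 0.25308988 -0.54339136  0.19505295] [[0.4221, -0.9065, -0.0004], [-0.9065, -0.4221, 0.0013], [-0.0014, -0.0002, -1.0]] [-0.14593815  0.29813347 -0.98413499] 1.004350091183632 [-71.6  20.6  86.6   0.   72.9  -6.6]
```

View pics/w1.png

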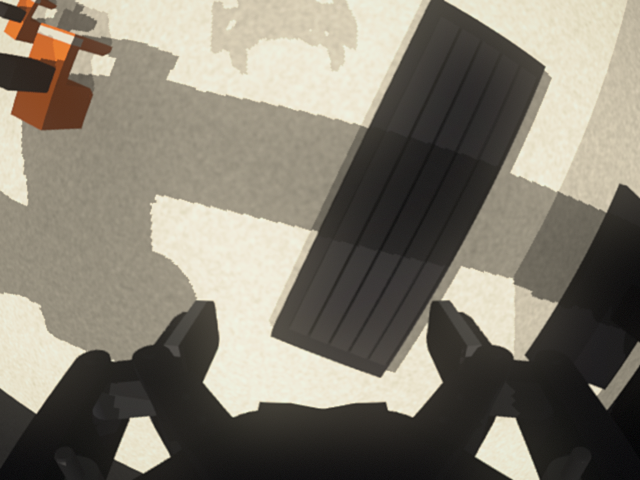

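The call was refused because every key is required, so the arm hasn't moved and this picture matches the first. I'll resend with all the keys.

Emit:
jog_arm --rows '[{"ax":0,"ay":0,"az":-0.1,"dx":20,"dy":40,"dz":0,"grip":1},{"ax":0,"ay":0,"az":-0.2,"dx":40,"dy":80,"dz":0,"grip":1},{"ax":0,"ay":0,"az":-0.3,"dx":60,"dy":125,"dz":0,"grip":1},{"ax":0,"ay":0,"az":-0.4,"dx":80,"dy":170,"dz":0,"grip":1},{"ax":0,"ay":0,"az":-0.5,"dx":100,"dy":215,"dz":0,"grip":1},{"ax":0,"ay":0,"az":-0.5,"dx":120,"dy":260,"dz":0,"grip":1},{"ax":0,"ay":0,"az":-0.5,"dx":140,"dy":305,"dz":-10,"grip":1},{"ax":0,"ay":0,"az":-0.5,"dx":162,"dy":345,"dz":-20,"grip":1},{"ax":0,"ay":0,"az":-0.5,"dx":180,"dy":382,"dz":-30,"grip":1},{"ax":0,"ay":0,"az":-0.5,"dx":192,"dy":408,"dz":-36,"grip":1}]' --force 60

```text
clock: 1.2
tool_pos: [0.4456, -0.1332, 0.159]
ee_rot: [[-0.063, -0.998, -0.0], [-0.998, 0.063, 0.001], [-0.001, 0.001, -1.0]]
force: [1.1, -1.0, -0.0]
opening: 0.999
```

```bash
python3 w.py 2
```

```text
1.2 [ 0.44556147 -0.13322221  0.15904951] [[-0.0628, -0.998, -0.0005], [-0.998, 0.0628, 0.0009], [-0.0009, 0.0005, -1.0]] [ 1.14901881 -0.97977753 -0.01650245] 0.9993044117985526 [-25.2  11.8 105.3   0.   63.   68.4]
```

View pics/w2.png

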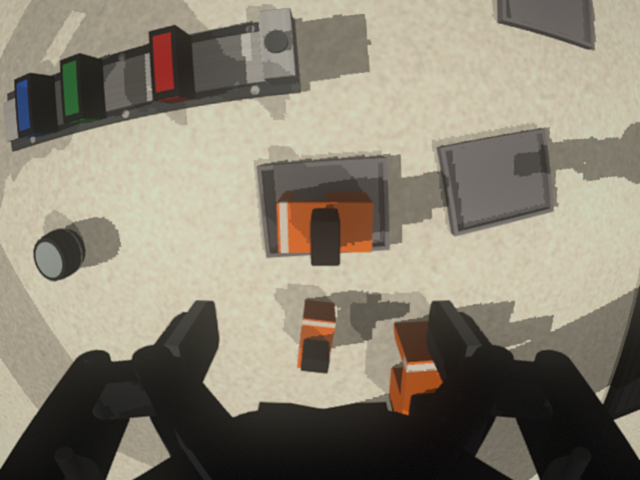

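```bash
cat > c.py <<'E'
from h import *
import sys
from fit import box,rot
n=sys.argv[1];P=dict(np.load(f'pics/w{n}.npz')); im=cv2.imread(f'pics/w{n}.png')
g=[float(v) for v in sys.argv[2:5]]
im=cv2.resize(im[120:300,220:420],None,fx=4,fy=4,interpolation=cv2.INTER_CUBIC)
for hx,hy,z in((.02,.037,.058),(.016,.01,.102),(.02,.037,.004)):
    q=proj('wrist',rot(list(box(0,0,hx,hy,z).values()),*g),P); print(q.round(1).tolist())
    cv2.polylines(im,[np.int32((q-[220,120]+.5)*4)],True,(255,255,0),1)
q=proj('wrist',rot(list(box(0,0,.0425,.0575,.012).values()),.4513,-.1359,.012),P)
cv2.polylines(im,[np.int32((q-[220,120]+.5)*4)],True,(255,0,255),1)
cv2.imwrite(f'pics/c{n}_{sys.argv[5]}.png',im[:600])
E
python3 c.py 2 .4451 -.1353 -.065 a
```

```text
[[371.3, 252.7], [278.3, 252.5], [276.8, 202.9], [373.2, 203.1]]
[[340.1, 267.2], [310.5, 267.1], [310.1, 220.9], [340.8, 221.0]]
[[364.1, 234.9], [284.9, 234.7], [284.0, 192.2], [365.3, 192.5]]
```

View pics/c2_a.png

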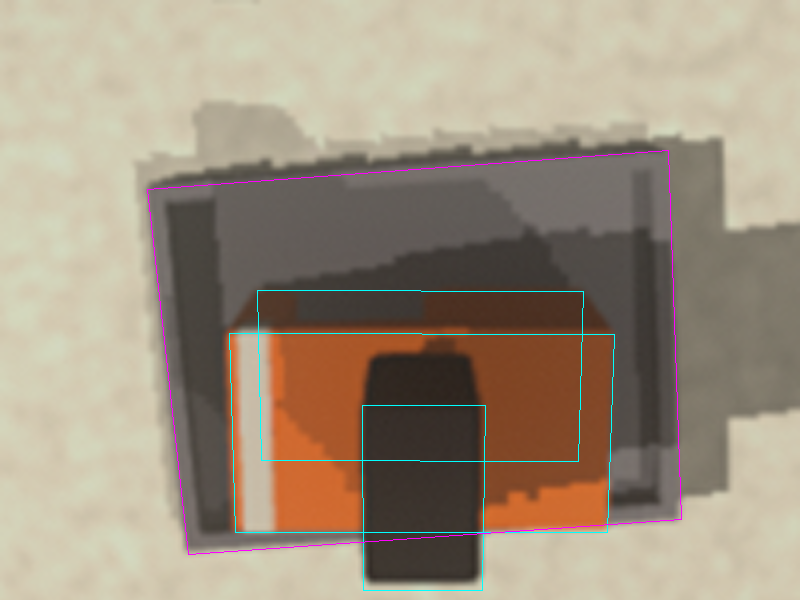

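The gauge and tray model lines up with the wrist view, with the handle centred between the fingers. Next I descend and grip.

Emit:
jog_arm --rows '[{"ax":0,"ay":0,"az":0,"dx":0,"dy":0,"dz":-30,"grip":1},{"ax":0,"ay":0,"az":0,"dx":0,"dy":0,"dz":-60,"grip":1},{"ax":0,"ay":0,"az":0,"dx":0,"dy":0,"dz":-85,"grip":1},{"ax":0,"ay":0,"az":0,"dx":0,"dy":0,"dz":-92,"grip":0.6},{"ax":0,"ay":0,"az":0,"dx":0,"dy":0,"dz":-92,"grip":0.35},{"ax":0,"ay":0,"az":0,"dx":0,"dy":0,"dz":-92,"grip":0.3},{"ax":0,"ay":0,"az":0,"dx":0,"dy":0,"dz":-92,"grip":0.2},{"ax":0,"ay":0,"az":0,"dx":0,"dy":0,"dz":-92,"grip":0},{"ax":0,"ay":0,"az":0,"dx":0,"dy":0,"dz":-92,"grip":0},{"ax":0,"ay":0,"az":0,"dx":0,"dy":0,"dz":-92,"grip":0}]' --force 80

```text
clock: 2.25
tool_pos: [0.4455, -0.136, 0.0681]
ee_rot: [[-0.064, -0.998, 0.001], [-0.998, 0.064, -0.0], [0.0, -0.001, -1.0]]
force: [-0.0, 0.2, -0.6]
opening: 0.001
```

Emit:
jog_arm --rows '[{"ax":0,"ay":0,"az":0,"dx":0,"dy":0,"dz":0,"grip":0},{"ax":0,"ay":0,"az":0,"dx":0,"dy":0,"dz":0,"grip":0},{"ax":0,"ay":0,"az":0,"dx":0,"dy":0,"dz":0,"grip":0},{"ax":0,"ay":0,"az":0,"dx":0,"dy":0,"dz":10,"grip":0},{"ax":0,"ay":0,"az":0,"dx":0,"dy":0,"dz":25,"grip":0},{"ax":0,"ay":0,"az":0,"dx":0,"dy":0,"dz":50,"grip":0},{"ax":0,"ay":0,"az":0,"dx":0,"dy":0,"dz":75,"grip":0},{"ax":0,"ay":0,"az":0,"dx":0,"dy":0,"dz":95,"grip":0},{"ax":0,"ay":0,"az":0,"dx":0,"dy":0,"dz":100,"grip":0},{"ax":0,"ay":0,"az":0,"dx":0,"dy":0,"dz":100,"grip":0}]' --force 80

```text
clock: 3.25
tool_pos: [0.4459, -0.1362, 0.1686]
ee_rot: [[-0.064, -0.998, 0.002], [-0.998, 0.064, -0.001], [0.001, -0.002, -1.0]]
force: [0.7, -0.7, 0.2]
opening: 0.002
```

```bash
python3 w.py 3
```

```text
3.25 [ 0.44587628 -0.13616066  0.1685614 ] [[-0.0641, -0.9979, 0.002], [-0.9979, 0.0641, -0.0008], [0.0007, -0.002, -1.0]] [ 0.74295786 -0.72480769  0.17037175] 0.0015570575783130812 [-25.5  11.2 104.6   0.   64.2  68.2]
```

View pics/w3.png

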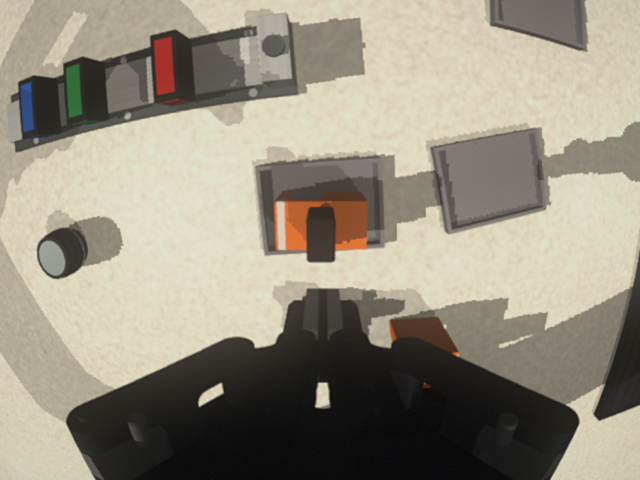

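Run:
```python
from h import *
P=dict(np.load('pics/w3.npz')); print(P)
t=np.array([.4459,-.1362,.1686])
print(proj('wrist',[t,t-[0,0,.1],[.4459,-.1362,.102]],P))
print(at('scene',362,195,0.0),at('scene',362,175,.03))
p=arm.camera_params('wrist'); print(p['position'])
cv2.imwrite('pics/sc3.png',arm.camera('scene')[:,:,::-1])
```

```text
{'camera_matrix': array([[371.64829954,   0.        , 322.35253072],
       [  0.        , 371.64829954, 241.48082884],
       [  0.        ,   0.        ,   1.        ]]), 'position': array([ 0.51577508, -0.14064598,  0.34737157]), 'rotation': array([[-6.41863157e-02, -9.58664280e-01, -2.77205548e-01],
       [-9.97937505e-01,  6.19172690e-02,  1.69407057e-02],
       [ 9.23361124e-04,  2.77721175e-01, -9.60661281e-01]])}
[[322.12601804 275.62361334]
 [322.08199296 228.34278262]
 [322.09276684 240.1949503 ]]
[ 0.33024003 -0.11430769] [ 0.30873193 -0.13014596]
[ 0.5153469  -0.14045699  0.3462779 ]
```

View pics/sc3.png

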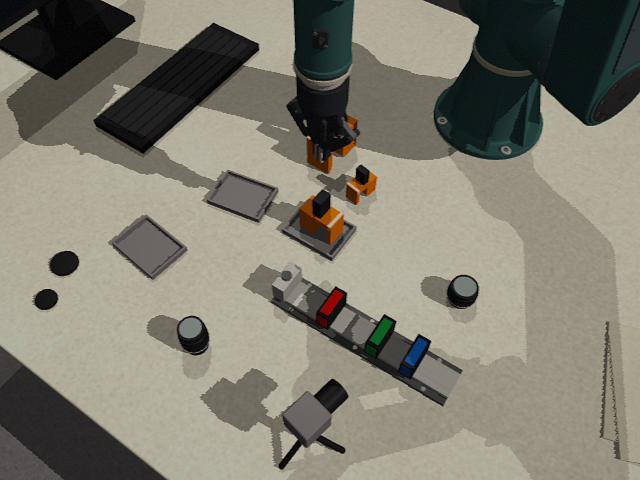

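Run:
```python
from h import *
t=np.array(arm.sense()['tool_pos'])
for n in('scene','side'): print(n,proj(n,[t,t+[0,0,.05]]))
cv2.imwrite('pics/sd3.png',arm.camera('side')[:,:,::-1])
crop('pics/sd3.png','pics/sd3c.png',300,100,480,300,3)
crop('pics/sc3.png','pics/sc3c.png',270,70,400,230,3)
```

```text
scene [[321.67584132 172.84130121]
 [321.94952219 152.90441833]]
side [[359.98108954 215.9466824 ]
 [361.15605082 192.75684313]]
```

View pics/sd3c.png

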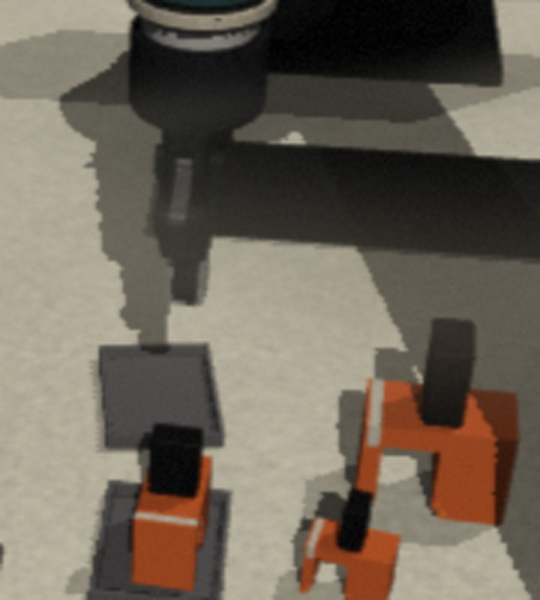

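View pics/sc3c.png

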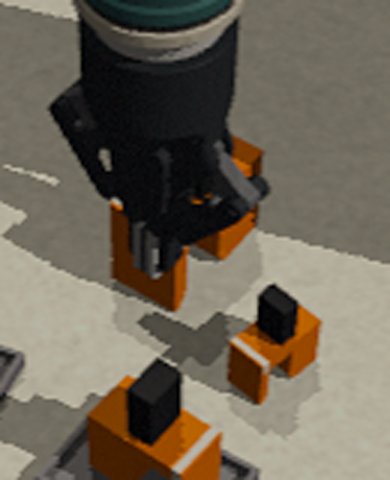

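Run:
```python
from h import *
P=dict(np.load('pics/w3.npz'))
R=[ray('scene',319.3,160),ray('side',362.7,200.7),ray('wrist',322.5,291,P)]
def tri(R):
    A=np.zeros((3,3));b=np.zeros(3)
    for o,d in R:
        d=d/np.linalg.norm(d);M=np.eye(3)-np.outer(d,d);A+=M;b+=M@o
    x=np.linalg.solve(A,b); return x,[np.linalg.norm(np.cross(x-o,d/np.linalg.norm(d))) for o,d in R]
print(tri(R),tri(R[:2]),arm.sense()['tool_pos'])
```

```text
(array([ 0.44525616, -0.13879126,  0.19689058]), [np.float64(0.0014797032521505385), np.float64(0.00407779052245402), np.float64(0.004609555130871875)]) (array([ 0.44231356, -0.14230741,  0.19499785]), [np.float64(0.0012260236204668746), np.float64(0.0012260236204669945)]) [ 0.44440695 -0.13548907  0.16669295]
```

The grip missed. The gauge still stands at (321,215) in the scene view, and the fingertips triangulate to z≈0.196 while the reported TCP is 0.168, so the tips sit about 28 mm higher than reported. I'll go down open to a height that is safe either way and look from the side.

Emit:
jog_arm --rows '[{"ax":0,"ay":0,"az":0,"dx":0,"dy":0,"dz":0,"grip":1},{"ax":0,"ay":0,"az":0,"dx":0,"dy":0,"dz":0,"grip":1},{"ax":0,"ay":0,"az":0,"dx":0,"dy":0,"dz":0,"grip":1},{"ax":0,"ay":0,"az":0,"dx":0,"dy":0,"dz":-25,"grip":1},{"ax":0,"ay":0,"az":0,"dx":0,"dy":0,"dz":-50,"grip":1},{"ax":0,"ay":0,"az":0,"dx":0,"dy":0,"dz":-75,"grip":1},{"ax":0,"ay":0,"az":0,"dx":0,"dy":0,"dz":-95,"grip":1},{"ax":0,"ay":0,"az":0,"dx":0,"dy":0,"dz":-105,"grip":1},{"ax":0,"ay":0,"az":0,"dx":0,"dy":0,"dz":-112,"grip":1},{"ax":0,"ay":0,"az":0,"dx":0,"dy":0,"dz":-112,"grip":1}]' --force 80

```text
clock: 4.4
tool_pos: [0.445, -0.1358, 0.0552]
ee_rot: [[-0.064, -0.998, -0.001], [-0.998, 0.064, 0.001], [-0.0, 0.001, -1.0]]
force: [0.3, 0.1, 0.2]
opening: 0.998
```

```bash
python3 w.py 4
python3 - <<'E'
from h import *
cv2.imwrite('pics/sd4.png',arm.camera('side')[:,:,::-1])
cv2.imwrite('pics/sc4.png',arm.camera('scene')[:,:,::-1])
crop('pics/sd4.png','pics/sd4c.png',290,170,440,310,4)
crop('pics/sc4.png','pics/sc4c.png',260,110,400,270,4)
print(arm.sense()['tool_pos'],arm.sense()['force'])
E
```

```text
4.4 [ 0.445035   -0.13580694  0.05523923] [[-0.0641, -0.9979, -0.0009], [-0.9979, 0.0641, 0.0005], [-0.0005, 0.0009, -1.0]] [0.25682853 0.10791777 0.2283321 ] 0.9982842323496143 [-25.5  20.6 111.7   0.   47.8  68.2]
[ 0.44599909 -0.1362452   0.05640164] [ 0.06205529  0.15991195 -0.02469701]
```

View pics/sd4c.png

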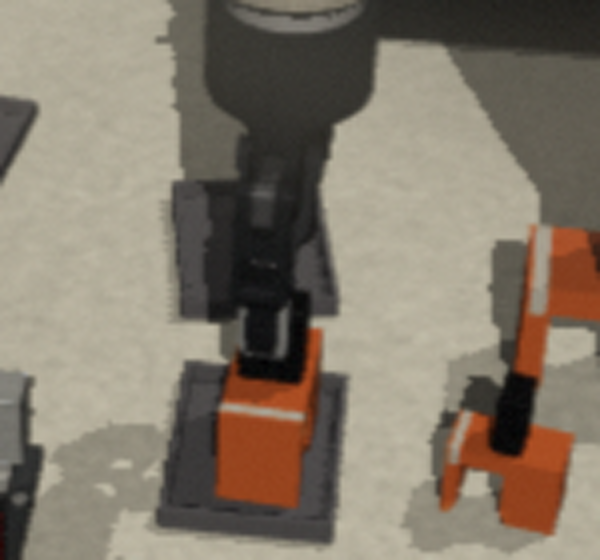

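View pics/sc4c.png

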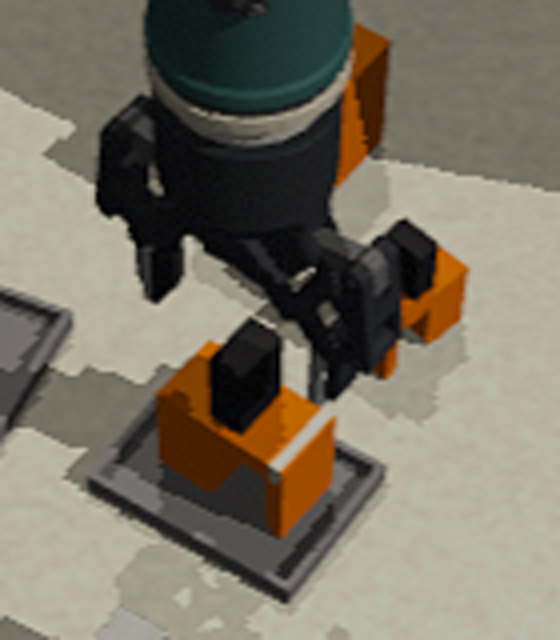

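View pics/w4.png

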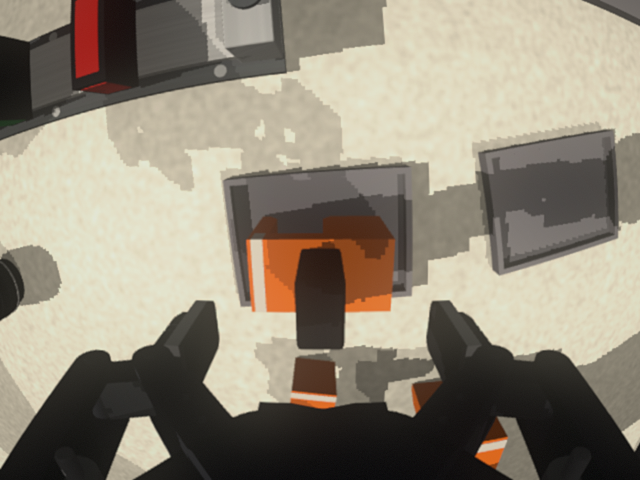

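Run:
```python
from h import *
P=dict(np.load('pics/w4.npz'))
def aty(r,y): o,d=r; return (o+d*(y-o[1])/d[1]).round(4)
for y in(-.088,-.093): print('side near',aty(ray('side',356.5,259),y),'scene near',aty(ray('scene',341,209.5),y))
for y in(-.184,-.179): print('scene far',aty(ray('scene',298,185),y))
# wrist: separation
for z in(.06,.07,.08,.09,.1,.11): print(z,at('wrist',217,305,z,P).round(4),at('wrist',428,305,z,P).round(4))
```

```text
side near [ 0.4442 -0.088   0.1039] scene near [ 0.454  -0.088   0.1101]
side near [ 0.4445 -0.093   0.0999] scene near [ 0.4455 -0.093   0.0967]
scene far [ 0.4483 -0.184   0.1037]
scene far [ 0.4548 -0.179   0.114 ]
0.06 [ 0.4331 -0.0788] [ 0.4259 -0.1912]
0.07 [ 0.4379 -0.0824] [ 0.4311 -0.1883]
0.08 [ 0.4426 -0.0859] [ 0.4362 -0.1854]
0.09 [ 0.4473 -0.0895] [ 0.4414 -0.1825]
0.1 [ 0.4521 -0.093 ] [ 0.4465 -0.1796]
0.11 [ 0.4568 -0.0966] [ 0.4517 -0.1766]
```

Open tips sit at about z=0.100 by all three cameras, a consistent 30 mm offset from the reported TCP. I'll lower 22 mm more so the tips end about 10 mm above the bridge, then close.

Emit:
jog_arm --rows '[{"ax":0,"ay":0,"az":0,"dx":0,"dy":0,"dz":-8,"grip":1},{"ax":0,"ay":0,"az":0,"dx":0,"dy":0,"dz":-16,"grip":1},{"ax":0,"ay":0,"az":0,"dx":0,"dy":0,"dz":-22,"grip":1},{"ax":0,"ay":0,"az":0,"dx":0,"dy":0,"dz":-22,"grip":0.6},{"ax":0,"ay":0,"az":0,"dx":0,"dy":0,"dz":-22,"grip":0.4},{"ax":0,"ay":0,"az":0,"dx":0,"dy":0,"dz":-22,"grip":0.3},{"ax":0,"ay":0,"az":0,"dx":0,"dy":0,"dz":-22,"grip":0.2},{"ax":0,"ay":0,"az":0,"dx":0,"dy":0,"dz":-22,"grip":0.1},{"ax":0,"ay":0,"az":0,"dx":0,"dy":0,"dz":-22,"grip":0},{"ax":0,"ay":0,"az":0,"dx":0,"dy":0,"dz":-22,"grip":0}]' --force 80

```text
clock: 5.55
tool_pos: [0.4454, -0.1359, 0.0339]
ee_rot: [[-0.064, -0.998, 0.0], [-0.998, 0.064, -0.0], [0.0, -0.0, -1.0]]
force: [-0.3, 0.8, 1.5]
opening: 0.221
```

```bash
python3 w.py 5
python3 - <<'E'
from h import *
cv2.imwrite('pics/sd5.png',arm.camera('side')[:,:,::-1])
crop('pics/sd5.png','pics/sd5c.png',290,170,440,310,4)
E
```

```text
5.55 [ 0.44544062 -0.13594895  0.03385631] [[-0.0641, -0.9979, 0.0004], [-0.9979, 0.0641, -0.0001], [0.0, -0.0004, -1.0]] [-0.30186128  0.80875497  1.51855316] 0.2207005050584738 [-25.5  22.8 112.7   0.   44.5  68.2]
```

View pics/sd5c.png

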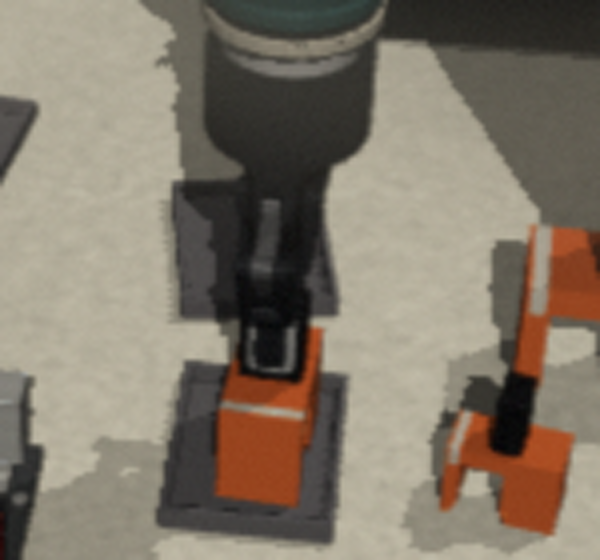

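View pics/w5.png

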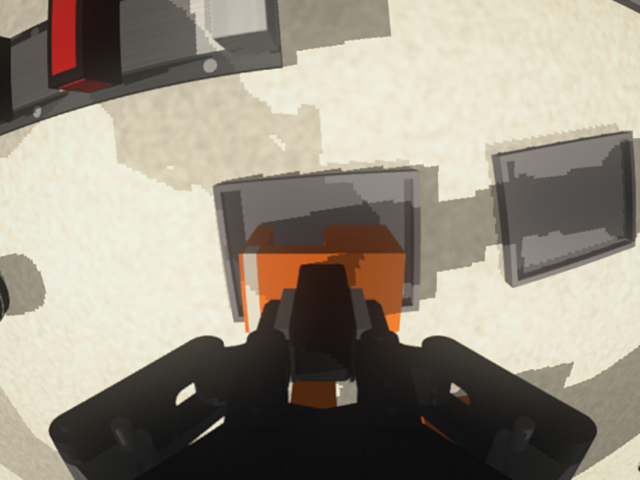

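The handle is gripped (opening 0.22, about 19 mm). Now I lift and carry the gauge over the red holder.

Emit:
jog_arm --rows '[{"ax":0,"ay":0,"az":0,"dx":0,"dy":0,"dz":10,"grip":0},{"ax":0,"ay":0,"az":0,"dx":0,"dy":0,"dz":30,"grip":0},{"ax":0,"ay":0,"az":0,"dx":0,"dy":0,"dz":55,"grip":0},{"ax":0,"ay":0,"az":0,"dx":0,"dy":0,"dz":80,"grip":0},{"ax":0,"ay":0,"az":0.02,"dx":20,"dy":15,"dz":90,"grip":0},{"ax":0,"ay":0,"az":0.04,"dx":50,"dy":37,"dz":90,"grip":0},{"ax":0,"ay":0,"az":0.06,"dx":80,"dy":60,"dz":90,"grip":0},{"ax":0,"ay":0,"az":0.087,"dx":110,"dy":82,"dz":90,"grip":0},{"ax":0,"ay":0,"az":0.087,"dx":134,"dy":100,"dz":90,"grip":0},{"ax":0,"ay":0,"az":0.087,"dx":144,"dy":107,"dz":90,"grip":0}]' --force 80

```text
clock: 6.65
tool_pos: [0.5914, -0.0272, 0.1241]
ee_rot: [[0.024, -1.0, 0.002], [-1.0, -0.024, 0.0], [-0.0, -0.002, -1.0]]
force: [-0.7, 0.2, -2.7]
opening: 0.222
```

Emit:
jog_arm --rows '[{"ax":0,"ay":0,"az":0,"dx":0,"dy":0,"dz":-5,"grip":0},{"ax":0,"ay":0,"az":0,"dx":0,"dy":0,"dz":-15,"grip":0},{"ax":0,"ay":0,"az":0,"dx":0,"dy":0,"dz":-20,"grip":0},{"ax":0,"ay":0,"az":0,"dx":0,"dy":0,"dz":-20,"grip":0},{"ax":0,"ay":0,"az":0,"dx":0,"dy":0,"dz":-20,"grip":0},{"ax":0,"ay":0,"az":0,"dx":0,"dy":0,"dz":-20,"grip":0},{"ax":0,"ay":0,"az":0,"dx":0,"dy":0,"dz":-20,"grip":0},{"ax":0,"ay":0,"az":0,"dx":0,"dy":0,"dz":-20,"grip":0},{"ax":0,"ay":0,"az":0,"dx":0,"dy":0,"dz":-20,"grip":0},{"ax":0,"ay":0,"az":0,"dx":0,"dy":0,"dz":-20,"grip":0}]' --force 80

```text
clock: 7.65
tool_pos: [0.5893, -0.0289, 0.1038]
ee_rot: [[0.023, -1.0, 0.0], [-1.0, -0.023, 0.0], [-0.0, -0.0, -1.0]]
force: [-0.2, -0.5, -2.0]
opening: 0.223
```

```bash
python3 w.py 6
cat > v.py <<'E'
import sys
from h import *
n=sys.argv[1]
for c,a,b in(('side','sd',(200,200,340,340)),('scene','sc',(260,220,460,370))):
    cv2.imwrite(f'pics/{a}{n}.png',arm.camera(c)[:,:,::-1]); crop(f'pics/{a}{n}.png',f'pics/{a}{n}c.png',*b,4)
E
python3 v.py 6
```

```text
7.65 [ 0.58932865 -0.02886133  0.10381047] [[0.0229, -0.9997, 0.0002], [-0.9997, -0.0229, 0.0], [-0.0, -0.0002, -1.0]] [-0.16735253 -0.4861685  -2.01049438] 0.222825310577332 [-9.5 25.2 93.6  0.  61.2 79.2]
```

View pics/sd6c.png

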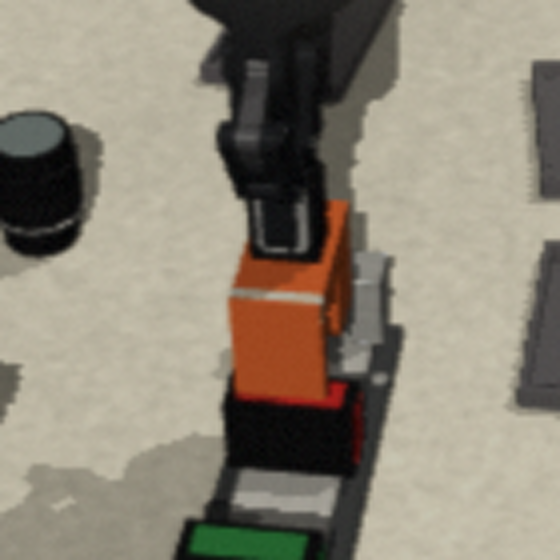

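View pics/sc6c.png

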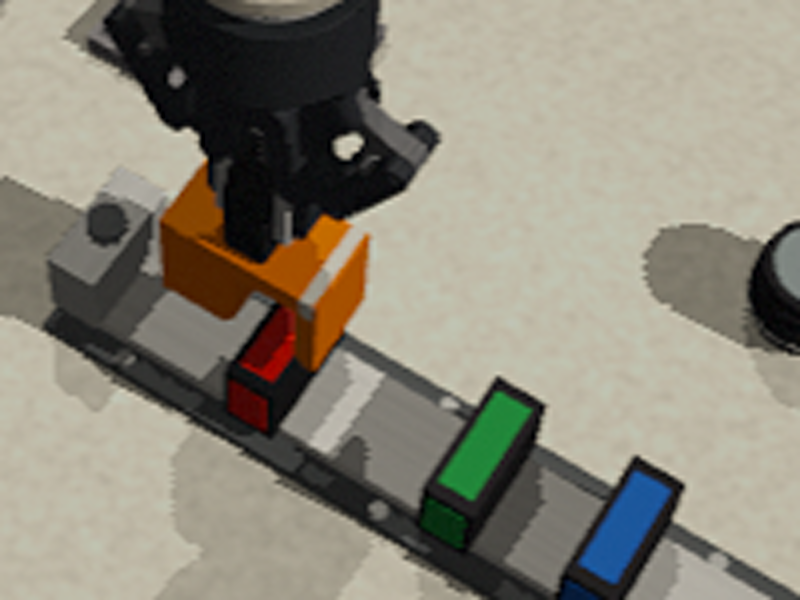

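View pics/w6.png

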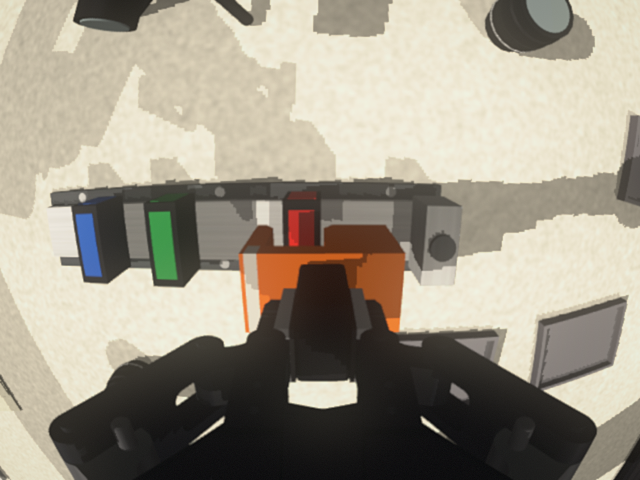

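The gauge hangs over the red holder, and in the wrist view the slot between (273,250) and (322,250) straddles the red block. I'll refine the rail yaw and positions from this picture.

Run:
```python
from h import *
crop('pics/w6.png','pics/w6c.png',40,160,240,300,4)
crop('pics/w6.png','pics/w6d.png',230,170,470,300,3.3)
```

```text
(no output)
```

View pics/w6c.png

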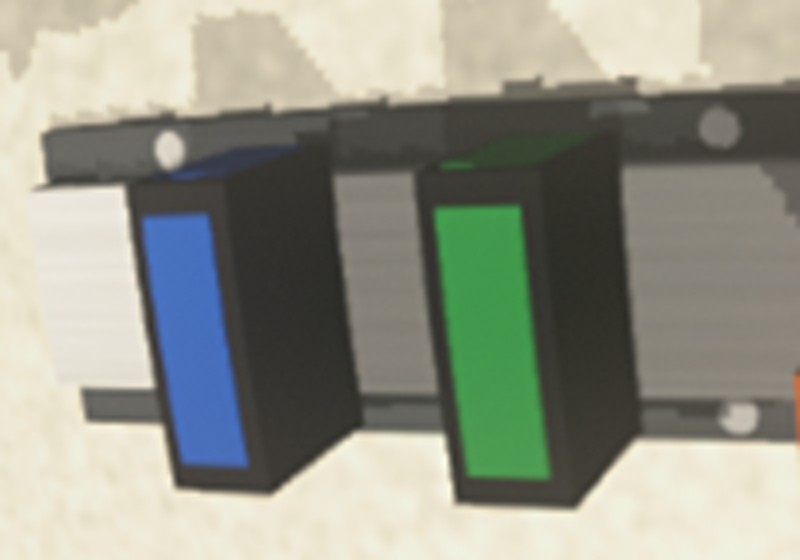

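View pics/w6d.png

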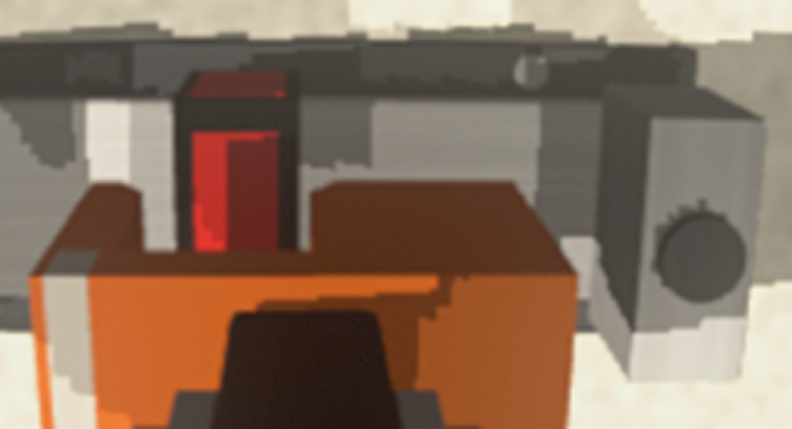

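```bash
cat > f3.py <<'E'
import fit; from fit import *
fit.CP['wrist']=dict(np.load('pics/w6.npz'))
A=lambda u,v:(40+u/4-.375,160+v/4-.375); B=lambda u,v:(230+u/3.3-.35,170+v/3.3-.35)
W=[]
for it,f,pts in(('c',A,[(130,182),(228,180),(270,492),(178,488)]),('b',A,[(417,172),(542,168),(577,507),(457,500)]),('a',B,[(178,100),(298,98)]),('p',B,[(652,118),(765,118),(742,380),(630,380)])):
    for c,q in zip(['pp','pm','mm','mp'],pts): W.append(('wrist',f(*q),it,c,H))
base=[q for q in fit.obs if q[2]!='r']
for nm,ob in(('wrist',W),('all',W+W+base)):
    fit.obs=ob; t=least_squares(lambda p:np.r_[fit.res(p),(p[1]-.053)*1e3],fit.s.x,loss='soft_l1'); p=t.x
    print(nm,p.round(4),np.rad2deg(p[2]),np.diff(p[3:]).round(4))
    for it in 'pabc': print(it,(model(p,it,'mm',0)/2+model(p,it,'pp',0)/2).round(4))
    for q in W: print(q[2:4],(proj('wrist',model(p,*q[2:5]),fit.CP['wrist'])[0]-q[1]).round(1),end=' ')
    print()
P=fit.CP['wrist']; tool=np.array([.5893,-.0289,.1038])
g=[('pp',B(32,275)),('pm',B(575,273))]
for z in(.048,.051,.054,.057): 
    q=rot(list(box(0,0,.02,.037,tool[2]-.03+z).values()),.5893,-.0287,.0229); print(z,proj('wrist',q,P).round(1)[[2,3]].tolist(),'obs',[np.round(x[1],1) for x in g])
E
python3 f3.py
```

```text
wrist [ 0.5889  0.053   0.0187 -0.1611 -0.069   0.0264  0.0903] 1.0720169629499494 [0.0921 0.0954 0.0639]
p [[ 0.5919 -0.1081  0.    ]]
a [[ 0.5902 -0.016   0.    ]]
b [[0.5884 0.0794 0.    ]]
c [[0.5872 0.1433 0.    ]]
('c', 'pp') [-0.7  0.1] ('c', 'pm') [-0.3 -0.5] ('c', 'mm') [1.3 0.4] ('c', 'mp') [-0.1 -0.1] ('b', 'pp') [-0.4 -0.3] ('b', 'pm') [ 0.1 -0.3] ('b', 'mm') [0.3 0.1] ('b', 'mp') [-0.   0.6] ('a', 'pp') [-1.1 -0.2] ('a', 'pm') [1.1 0.4] ('p', 'pp') [-0.2 -1. ] ('p', 'pm') [ 1.5 -0.1] ('p', 'mm') [-0.2  0.2] ('p', 'mp') [-0.4  0.9] 
all [ 0.5887  0.053   0.019  -0.161  -0.0689  0.0264  0.0904] 1.0867518652470842 [0.0921 0.0953 0.064 ]
p [[ 0.5918 -0.108   0.    ]]
a [[ 0.59   -0.0159  0.    ]]
b [[0.5882 0.0794 0.    ]]
c [[0.587  0.1433 0.    ]]
('c', 'pp') [-0.7  0.4] ('c', 'pm') [-0.3 -0.2] ('c', 'mm') [1.3 0.6] ('c', 'mp') [-0.   0.2] ('b', 'pp') [-0.4 -0. ] ('b', 'pm') [0.1 0. ] ('b', 'mm') [0.3 0.3] ('b', 'mp') [-0.   0.8] ('a', 'pp') [-1.4  0.1] ('a', 'pm') [0.8 0.7] ('p', 'pp') [-0.4 -0.8] ('p', 'pm') [1.4 0.1] ('p', 'mm') [-0.3  0.4] ('p', 'mp') [-0.5  1.1] 
0.048 [[241.4, 249.1], [402.2, 249.1]] obs [array([239.3, 253. ]), array([403.9, 252.4])]
0.051 [[240.1, 251.1], [403.6, 251.0]] obs [array([239.3, 253. ]), array([403.9, 252.4])]
0.054 [[238.7, 253.1], [404.9, 253.1]] obs [array([239.3, 253. ]), array([403.9, 252.4])]
0.057 [[237.2, 255.2], [406.4, 255.2]] obs [array([239.3, 253. ]), array([403.9, 252.4])]
```

Emit:
jog_arm --rows '[{"ax":0,"ay":0,"az":-0.004,"dx":0,"dy":0,"dz":-4,"grip":0},{"ax":0,"ay":0,"az":-0.004,"dx":0,"dy":0,"dz":-9,"grip":0},{"ax":0,"ay":0,"az":-0.004,"dx":0,"dy":0,"dz":-14,"grip":0},{"ax":0,"ay":0,"az":-0.004,"dx":0,"dy":0,"dz":-18,"grip":0},{"ax":0,"ay":0,"az":-0.004,"dx":0,"dy":0,"dz":-22,"grip":0},{"ax":0,"ay":0,"az":-0.004,"dx":0,"dy":0,"dz":-25,"grip":0},{"ax":0,"ay":0,"az":-0.004,"dx":0,"dy":0,"dz":-28,"grip":0},{"ax":0,"ay":0,"az":-0.004,"dx":0,"dy":0,"dz":-31,"grip":0},{"ax":0,"ay":0,"az":-0.004,"dx":0,"dy":0,"dz":-33,"grip":0},{"ax":0,"ay":0,"az":-0.004,"dx":0,"dy":0,"dz":-35,"grip":0}]' --force 80

```text
clock: 8.8
tool_pos: [0.5893, -0.0289, 0.0685]
ee_rot: [[0.019, -1.0, 0.0], [-1.0, -0.019, 0.0], [-0.0, -0.0, -1.0]]
force: [-0.6, 0.1, -1.6]
opening: 0.222
```

```bash
python3 w.py 7; python3 v.py 7
python3 - <<'E'
from h import *
crop('pics/w7.png','pics/w7d.png',230,170,470,300,3.3)
E
```

```text
8.8 [ 0.58928735 -0.02889699  0.06853219] [[0.0188, -0.9998, 0.0001], [-0.9998, -0.0188, 0.0001], [-0.0001, -0.0001, -1.0]] [-0.62126684  0.12959445 -1.64909721] 0.2224971271548375 [-9.5 27.7 95.4  0.  56.9 79.4]
```

View pics/w7d.png

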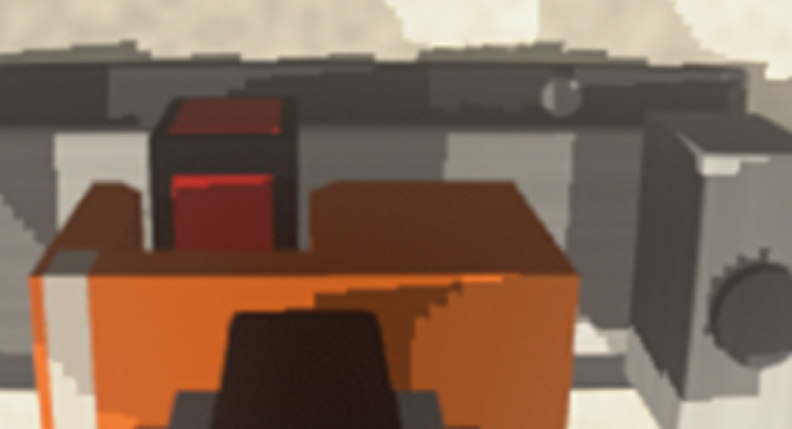

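View pics/sc7c.png

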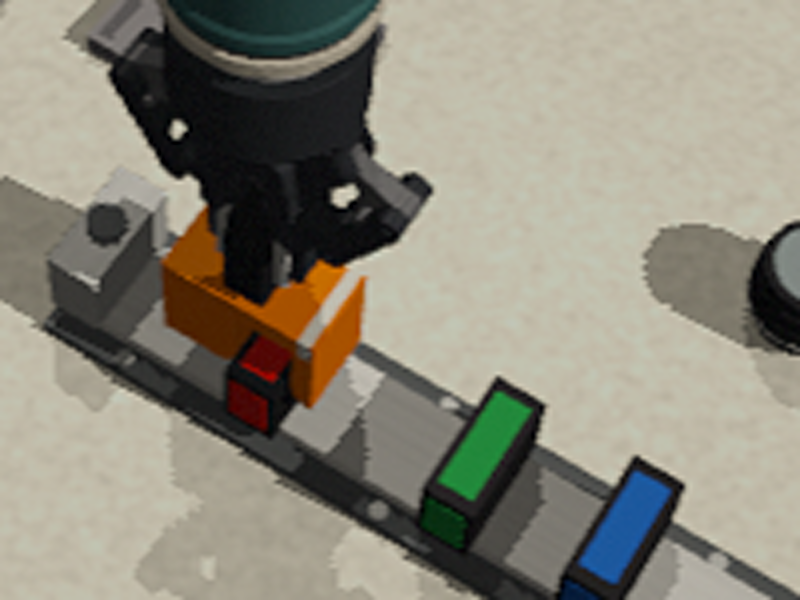

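The holder sits centred in the slot, with gaps visible on both sides. I'll lower to working height and start drawing.

Emit:
jog_arm --rows '[{"ax":0,"ay":0,"az":0,"dx":0,"dy":0,"dz":-5,"grip":0},{"ax":0,"ay":0,"az":0,"dx":0,"dy":0,"dz":-10,"grip":0},{"ax":0,"ay":0,"az":0,"dx":0,"dy":0,"dz":-15,"grip":0},{"ax":0,"ay":0,"az":0,"dx":0,"dy":0,"dz":-18,"grip":0},{"ax":0,"ay":0,"az":0,"dx":0,"dy":0,"dz":-20,"grip":0},{"ax":0,"ay":0,"az":0,"dx":0,"dy":0,"dz":-20,"grip":0},{"ax":0,"ay":0,"az":0,"dx":0,"dy":0,"dz":-20,"grip":0},{"ax":0,"ay":0,"az":0,"dx":0,"dy":-1,"dz":-20,"grip":0},{"ax":0,"ay":0,"az":0,"dx":0,"dy":-2,"dz":-20,"grip":0},{"ax":0,"ay":0,"az":0,"dx":0,"dy":-3,"dz":-20,"grip":0}]' --force 80

```text
clock: 9.95
tool_pos: [0.5894, -0.031, 0.0488]
ee_rot: [[0.018, -1.0, 0.0], [-1.0, -0.018, 0.002], [-0.002, -0.0, -1.0]]
force: [1.8, 6.2, -1.9]
opening: 0.221
```

Emit:
jog_arm --rows '[{"ax":0,"ay":0,"az":0,"dx":0,"dy":-2,"dz":0,"grip":0},{"ax":0,"ay":0,"az":0,"dx":0.1,"dy":-4,"dz":0,"grip":0},{"ax":0,"ay":0,"az":0,"dx":0.1,"dy":-6,"dz":0,"grip":0},{"ax":0,"ay":0,"az":0,"dx":0.2,"dy":-8,"dz":0,"grip":0},{"ax":0,"ay":0,"az":0,"dx":0.2,"dy":-10,"dz":0,"grip":0},{"ax":0,"ay":0,"az":0,"dx":0.2,"dy":-12,"dz":0,"grip":0},{"ax":0,"ay":0,"az":0,"dx":0.3,"dy":-14,"dz":0,"grip":0},{"ax":0,"ay":0,"az":0,"dx":0.3,"dy":-16,"dz":0,"grip":0},{"ax":0,"ay":0,"az":0,"dx":0.3,"dy":-18,"dz":0,"grip":0},{"ax":0,"ay":0,"az":0,"dx":0.4,"dy":-20,"dz":0,"grip":0}]' --force 80

```text
clock: 10.95
tool_pos: [0.5898, -0.0499, 0.0488]
ee_rot: [[0.018, -1.0, 0.0], [-1.0, -0.018, 0.003], [-0.003, -0.0, -1.0]]
force: [0.3, 7.9, -1.1]
opening: 0.221
```

```bash
python3 w.py 8; python3 v.py 8
python3 - <<'E'
from h import *
crop('pics/w8.png','pics/w8d.png',230,170,470,300,3.3)
E
```

```text
10.95 [ 0.5897743  -0.04986791  0.0487525 ] [[0.0179, -0.9998, 0.0004], [-0.9998, -0.0179, 0.0033], [-0.0033, -0.0004, -1.0]] [ 0.28936642  7.93148175 -1.08686432] 0.2206745758058948 [-11.7  29.3  96.    0.2  54.7  77.2]
```

View pics/w8d.png

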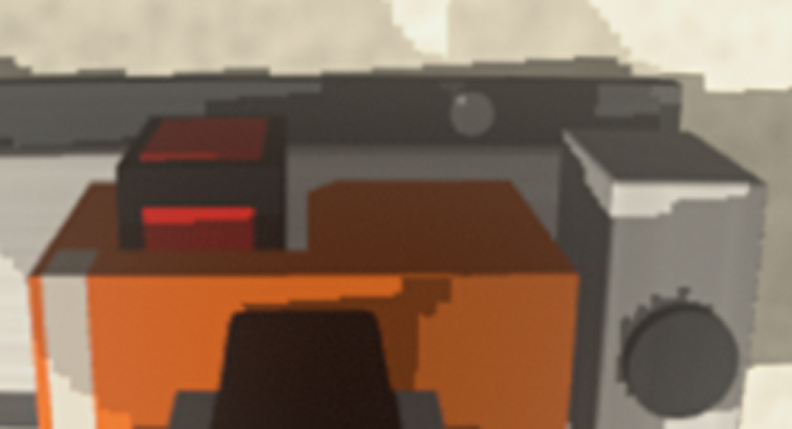

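View pics/sc8c.png

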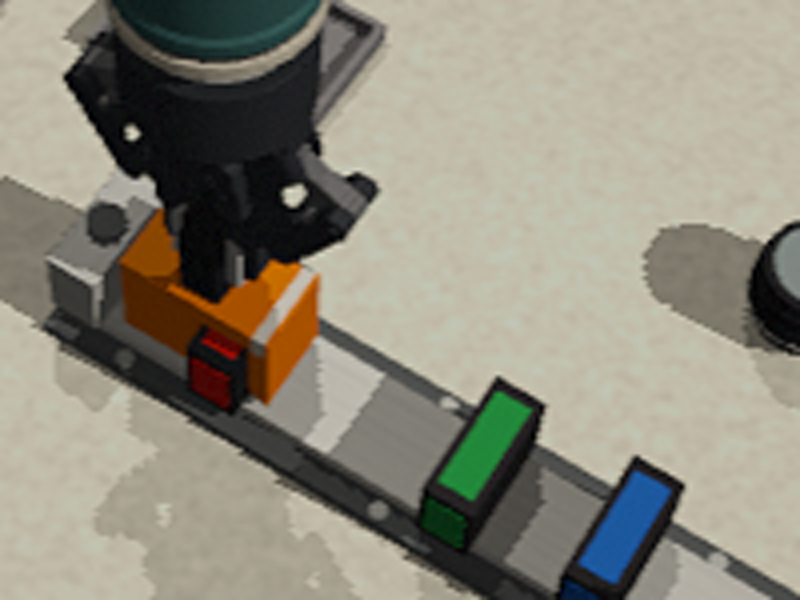

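Emit:
jog_arm --rows '[{"ax":0,"ay":0,"az":0,"dx":0,"dy":-1,"dz":0,"grip":0},{"ax":0,"ay":0,"az":0,"dx":0,"dy":-2,"dz":0,"grip":0},{"ax":0,"ay":0,"az":0,"dx":0,"dy":-3,"dz":0,"grip":0},{"ax":0,"ay":0,"az":0,"dx":0.1,"dy":-4,"dz":0,"grip":0},{"ax":0,"ay":0,"az":0,"dx":0.1,"dy":-4.5,"dz":0,"grip":0},{"ax":0,"ay":0,"az":0,"dx":0.1,"dy":-5,"dz":0,"grip":0},{"ax":0,"ay":0,"az":0,"dx":0.1,"dy":-5.5,"dz":0,"grip":0},{"ax":0,"ay":0,"az":0,"dx":0.1,"dy":-6,"dz":0,"grip":0},{"ax":0,"ay":0,"az":0,"dx":0.1,"dy":-6.5,"dz":0,"grip":0},{"ax":0,"ay":0,"az":0,"dx":0.1,"dy":-7,"dz":0,"grip":0}]' --force 80

```text
clock: 12.1
tool_pos: [0.5899, -0.0568, 0.0488]
ee_rot: [[0.018, -1.0, 0.0], [-1.0, -0.018, 0.003], [-0.003, -0.0, -1.0]]
force: [0.9, 7.9, -0.5]
opening: 0.221
```

Emit:
jog_arm --rows '[{"ax":0,"ay":0,"az":0,"dx":0,"dy":-0.2,"dz":0,"grip":0},{"ax":0,"ay":0,"az":0,"dx":0,"dy":-0.4,"dz":0,"grip":0},{"ax":0,"ay":0,"az":0,"dx":0,"dy":-0.6,"dz":0,"grip":0},{"ax":0,"ay":0,"az":0,"dx":0,"dy":-0.8,"dz":0,"grip":0},{"ax":0,"ay":0,"az":0,"dx":0,"dy":-1.0,"dz":0,"grip":0},{"ax":0,"ay":0,"az":0,"dx":0,"dy":-1.2,"dz":0,"grip":0},{"ax":0,"ay":0,"az":0,"dx":0,"dy":-1.4,"dz":0,"grip":0},{"ax":0,"ay":0,"az":0,"dx":0,"dy":-1.6,"dz":0,"grip":0},{"ax":0,"ay":0,"az":0,"dx":0,"dy":-1.8,"dz":0,"grip":0},{"ax":0,"ay":0,"az":0,"dx":0,"dy":-2.0,"dz":0,"grip":0}]' --force 80

```text
clock: 13.1
tool_pos: [0.5899, -0.0586, 0.0487]
ee_rot: [[0.018, -1.0, 0.0], [-1.0, -0.018, 0.004], [-0.004, -0.0, -1.0]]
force: [0.8, 9.0, -0.7]
opening: 0.221
```

Emit:
jog_arm --rows '[{"ax":0,"ay":0,"az":0,"dx":0,"dy":-0.2,"dz":0,"grip":0},{"ax":0,"ay":0,"az":0,"dx":0,"dy":-0.4,"dz":0,"grip":0},{"ax":0,"ay":0,"az":0,"dx":0,"dy":-0.6,"dz":0,"grip":0},{"ax":0,"ay":0,"az":0,"dx":0,"dy":-0.8,"dz":0,"grip":0},{"ax":0,"ay":0,"az":0,"dx":0,"dy":-0.8,"dz":0,"grip":0},{"ax":0,"ay":0,"az":0,"dx":0,"dy":-0.8,"dz":0,"grip":0},{"ax":0,"ay":0,"az":0,"dx":0,"dy":-0.8,"dz":0,"grip":0},{"ax":0,"ay":0,"az":0,"dx":0,"dy":-0.8,"dz":0,"grip":0},{"ax":0,"ay":0,"az":0,"dx":0,"dy":-0.8,"dz":0,"grip":0},{"ax":0,"ay":0,"az":0,"dx":0,"dy":-0.8,"dz":0,"grip":0}]' --force 80

```text
clock: 14.1
tool_pos: [0.5899, -0.0587, 0.0487]
ee_rot: [[0.018, -1.0, 0.0], [-1.0, -0.018, 0.005], [-0.005, -0.0, -1.0]]
force: [2.0, 11.8, -0.9]
opening: 0.221
```

```bash
python3 w.py 9; python3 v.py 9
python3 - <<'E'
from h import *
crop('pics/w9.png','pics/w9d.png',230,170,470,300,3.3)
E
```

```text
14.1 [ 0.58986114 -0.05866138  0.04870335] [[0.0176, -0.9998, 0.0003], [-0.9998, -0.0176, 0.0047], [-0.0047, -0.0004, -1.0]] [ 1.96804028 11.7904788  -0.92000578] 0.2210508049525573 [-12.5  29.4  95.9   0.3  54.8  76.3]
```

View pics/w9d.png

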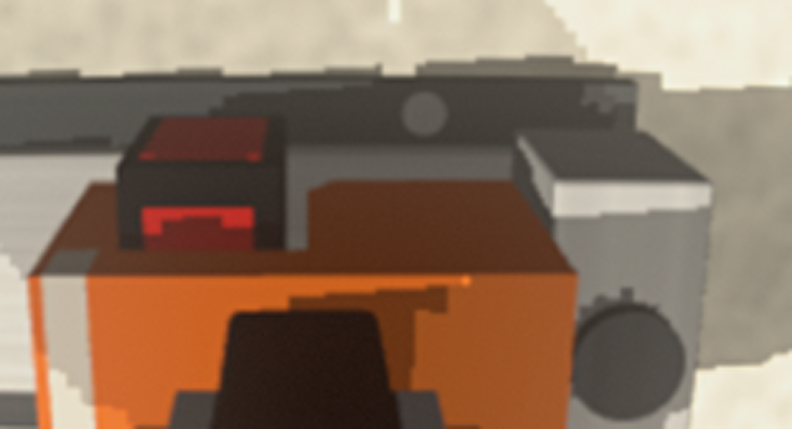

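View pics/sc9c.png

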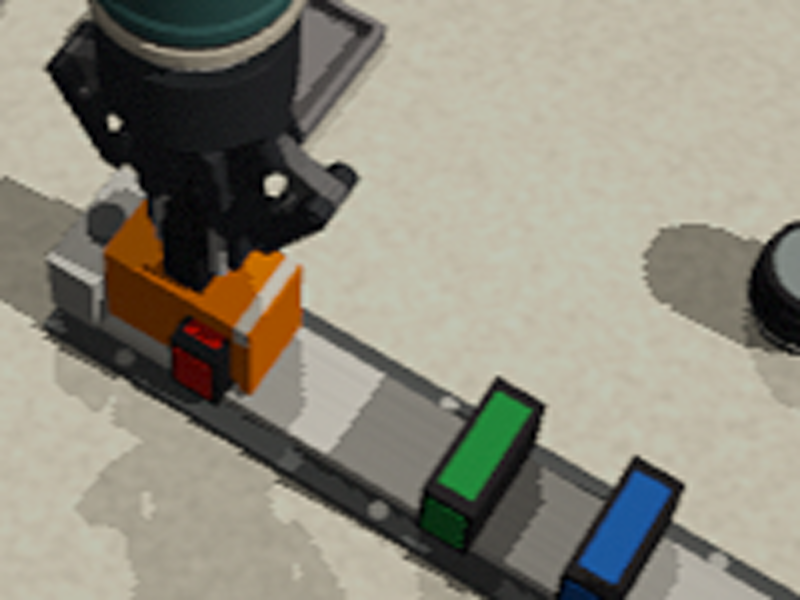

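Contact: the force rose from 7.9 to 11.8 N and the tool stopped at y=-0.0587, right where predicted. In the wrist crop the block meets the post at (575,280). It was held about 0.6 s. Now I back off within the play, lift, and go over green.

Emit:
jog_arm --rows '[{"ax":0,"ay":0,"az":0,"dx":0,"dy":0,"dz":0,"grip":0},{"ax":0,"ay":0,"az":0,"dx":0,"dy":2.5,"dz":0,"grip":0},{"ax":0,"ay":0,"az":0,"dx":0,"dy":5,"dz":0,"grip":0},{"ax":0,"ay":0,"az":0,"dx":0,"dy":5,"dz":0,"grip":0},{"ax":0,"ay":0,"az":0,"dx":0,"dy":5,"dz":5,"grip":0},{"ax":0,"ay":0,"az":0,"dx":0,"dy":5,"dz":20,"grip":0},{"ax":0,"ay":0,"az":0,"dx":0,"dy":5,"dz":40,"grip":0},{"ax":0,"ay":0,"az":0,"dx":0,"dy":5,"dz":55,"grip":0},{"ax":0,"ay":0,"az":0,"dx":0,"dy":20,"dz":60,"grip":0},{"ax":0,"ay":0,"az":0,"dx":0,"dy":45,"dz":60,"grip":0}]' --force 80

```text
clock: 15.25
tool_pos: [0.5908, -0.0172, 0.1099]
ee_rot: [[0.016, -1.0, 0.003], [-1.0, -0.016, -0.001], [0.001, -0.003, -1.0]]
force: [0.8, 0.9, -2.5]
opening: 0.22
```

Emit:
jog_arm --rows '[{"ax":0,"ay":0,"az":0,"dx":-1,"dy":25,"dz":0,"grip":0},{"ax":0,"ay":0,"az":0,"dx":-1,"dy":50,"dz":0,"grip":0},{"ax":0,"ay":0,"az":0,"dx":-2,"dy":72,"dz":0,"grip":0},{"ax":0,"ay":0,"az":0,"dx":-2,"dy":83,"dz":0,"grip":0},{"ax":0,"ay":0,"az":0,"dx":-2,"dy":83,"dz":0,"grip":0},{"ax":0,"ay":0,"az":0,"dx":-2,"dy":83,"dz":0,"grip":0},{"ax":0,"ay":0,"az":0,"dx":-2,"dy":83,"dz":0,"grip":0},{"ax":0,"ay":0,"az":0,"dx":-2,"dy":83,"dz":-10,"grip":0},{"ax":0,"ay":0,"az":0,"dx":-2,"dy":83,"dz":-15,"grip":0},{"ax":0,"ay":0,"az":0,"dx":-2,"dy":83,"dz":-15,"grip":0}]' --force 80

```text
clock: 16.25
tool_pos: [0.5866, 0.0658, 0.0922]
ee_rot: [[0.018, -1.0, -0.003], [-1.0, -0.018, 0.0], [-0.0, 0.003, -1.0]]
force: [-0.3, -0.5, -1.8]
opening: 0.221
```

```bash
python3 w.py 10
python3 - <<'E'
from h import *
crop('pics/w10.png','pics/w10d.png',230,170,470,300,3.3)
E
```

```text
16.25 [0.58661492 0.06577797 0.0922458 ] [[0.018, -0.9998, -0.0026], [-0.9998, -0.018, 0.0], [-0.0001, 0.0026, -1.0]] [-0.34520722 -0.53457507 -1.7697955 ] 0.22095381812970086 [-0.3 26.1 94.1  0.  60.  88.7]
```

View pics/w10d.png

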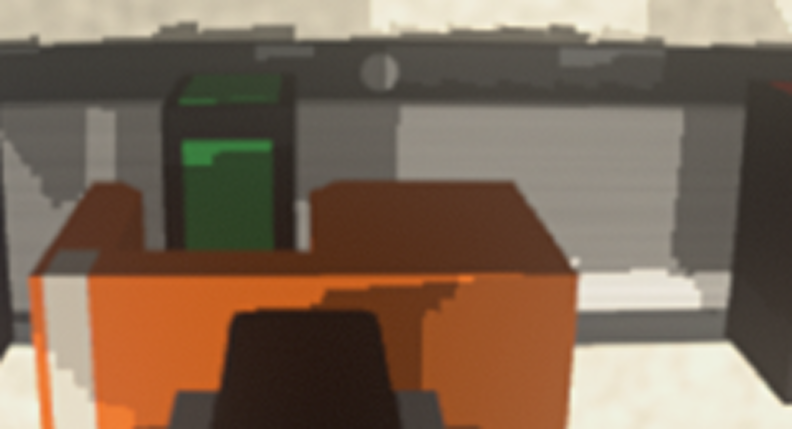

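Emit:
jog_arm --rows '[{"ax":0,"ay":0,"az":0,"dx":0,"dy":0,"dz":-7,"grip":0},{"ax":0,"ay":0,"az":0,"dx":0,"dy":0,"dz":-15,"grip":0},{"ax":0,"ay":0,"az":0,"dx":0,"dy":0,"dz":-22,"grip":0},{"ax":0,"ay":0,"az":0,"dx":0,"dy":0,"dz":-29,"grip":0},{"ax":0,"ay":0,"az":0,"dx":0,"dy":0,"dz":-36,"grip":0},{"ax":0,"ay":0,"az":0,"dx":0,"dy":0,"dz":-42,"grip":0},{"ax":0,"ay":0,"az":0,"dx":0,"dy":0,"dz":-45,"grip":0},{"ax":0,"ay":0,"az":0,"dx":0,"dy":-0.5,"dz":-45,"grip":0},{"ax":0,"ay":0,"az":0,"dx":0,"dy":-1.5,"dz":-45,"grip":0},{"ax":0,"ay":0,"az":0,"dx":0,"dy":-3,"dz":-45,"grip":0}]' --force 80

```text
clock: 17.3
tool_pos: [0.588, 0.0643, 0.0488]
ee_rot: [[0.018, -1.0, 0.001], [-1.0, -0.018, 0.002], [-0.002, -0.001, -1.0]]
force: [1.1, 7.0, -4.5]
opening: 0.226
```

Emit:
jog_arm --rows '[{"ax":0,"ay":0,"az":0,"dx":0,"dy":-2,"dz":0,"grip":0},{"ax":0,"ay":0,"az":0,"dx":0.1,"dy":-4.5,"dz":0,"grip":0},{"ax":0,"ay":0,"az":0,"dx":0.1,"dy":-7,"dz":0,"grip":0},{"ax":0,"ay":0,"az":0,"dx":0.2,"dy":-9.5,"dz":0,"grip":0},{"ax":0,"ay":0,"az":0,"dx":0.2,"dy":-12,"dz":0,"grip":0},{"ax":0,"ay":0,"az":0,"dx":0.3,"dy":-15,"dz":0,"grip":0},{"ax":0,"ay":0,"az":0,"dx":0.3,"dy":-18,"dz":0,"grip":0},{"ax":0,"ay":0,"az":0,"dx":0.4,"dy":-21,"dz":0,"grip":0},{"ax":0,"ay":0,"az":0,"dx":0.4,"dy":-23,"dz":0,"grip":0},{"ax":0,"ay":0,"az":0,"dx":0.4,"dy":-25,"dz":0,"grip":0}]' --force 80

```text
clock: 18.3
tool_pos: [0.5884, 0.0403, 0.0488]
ee_rot: [[0.018, -1.0, 0.001], [-1.0, -0.018, 0.003], [-0.003, -0.001, -1.0]]
force: [1.2, 7.5, -4.0]
opening: 0.227
```

```bash
python3 w.py 11; python3 v.py 11
python3 - <<'E'
from h import *
crop('pics/w11.png','pics/w11d.png',230,170,470,300,3.3)
E
```

```text
18.3 [0.58840505 0.04029417 0.04878098] [[0.0178, -0.9998, 0.0007], [-0.9998, -0.0178, 0.0034], [-0.0033, -0.0008, -1.0]] [ 1.20449421  7.54323137 -3.96824794] 0.22704986907040461 [-2.9 29.1 96.4  0.2 54.5 85.9]
```

View pics/w11d.png

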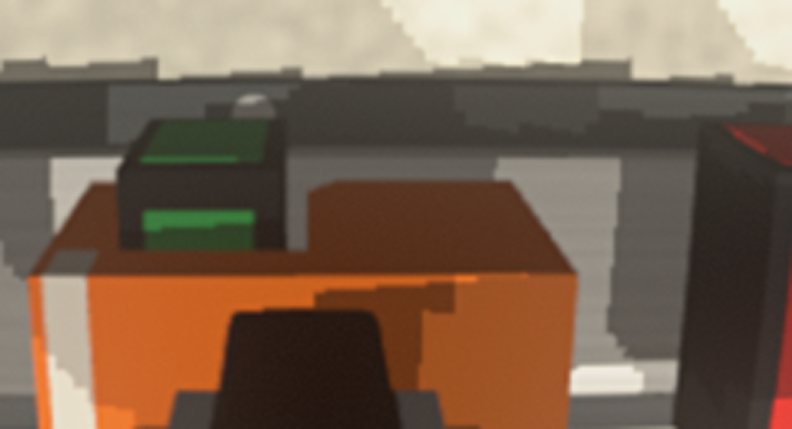

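View pics/sc11c.png

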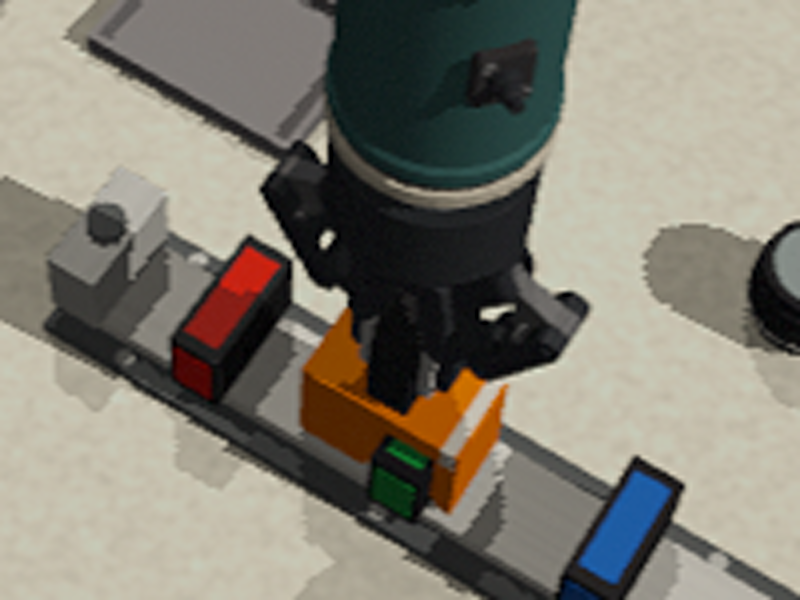

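Emit:
jog_arm --rows '[{"ax":0,"ay":0,"az":0,"dx":0,"dy":-3,"dz":0,"grip":0},{"ax":0,"ay":0,"az":0,"dx":0.1,"dy":-6,"dz":0,"grip":0},{"ax":0,"ay":0,"az":0,"dx":0.1,"dy":-9,"dz":0,"grip":0},{"ax":0,"ay":0,"az":0,"dx":0.2,"dy":-12,"dz":0,"grip":0},{"ax":0,"ay":0,"az":0,"dx":0.2,"dy":-15,"dz":0,"grip":0},{"ax":0,"ay":0,"az":0,"dx":0.3,"dy":-18,"dz":0,"grip":0},{"ax":0,"ay":0,"az":0,"dx":0.4,"dy":-21,"dz":0,"grip":0},{"ax":0,"ay":0,"az":0,"dx":0.4,"dy":-24,"dz":0,"grip":0},{"ax":0,"ay":0,"az":0,"dx":0.5,"dy":-27,"dz":0,"grip":0},{"ax":0,"ay":0,"az":0,"dx":0.5,"dy":-29,"dz":0,"grip":0}]' --force 80

```text
clock: 19.45
tool_pos: [0.589, 0.0112, 0.0488]
ee_rot: [[0.018, -1.0, 0.001], [-1.0, -0.018, 0.003], [-0.003, -0.001, -1.0]]
force: [2.2, 8.7, -4.8]
opening: 0.221
```

Emit:
jog_arm --rows '[{"ax":0,"ay":0,"az":0,"dx":0,"dy":-0.8,"dz":0,"grip":0},{"ax":0,"ay":0,"az":0,"dx":0,"dy":-1.4,"dz":0,"grip":0},{"ax":0,"ay":0,"az":0,"dx":0,"dy":-1.9,"dz":0,"grip":0},{"ax":0,"ay":0,"az":0,"dx":0.1,"dy":-2.4,"dz":0,"grip":0},{"ax":0,"ay":0,"az":0,"dx":0.1,"dy":-2.8,"dz":0,"grip":0},{"ax":0,"ay":0,"az":0,"dx":0.1,"dy":-3.2,"dz":0,"grip":0},{"ax":0,"ay":0,"az":0,"dx":0.1,"dy":-3.5,"dz":0,"grip":0},{"ax":0,"ay":0,"az":0,"dx":0.1,"dy":-3.8,"dz":0,"grip":0},{"ax":0,"ay":0,"az":0,"dx":0.1,"dy":-4.1,"dz":0,"grip":0},{"ax":0,"ay":0,"az":0,"dx":0.1,"dy":-4.4,"dz":0,"grip":0}]' --force 80

```text
clock: 20.45
tool_pos: [0.589, 0.007, 0.0488]
ee_rot: [[0.018, -1.0, 0.001], [-1.0, -0.018, 0.003], [-0.003, -0.001, -1.0]]
force: [2.1, 7.7, -3.5]
opening: 0.222
```

Emit:
jog_arm --rows '[{"ax":0,"ay":0,"az":0,"dx":0,"dy":-0.2,"dz":0,"grip":0},{"ax":0,"ay":0,"az":0,"dx":0,"dy":-0.4,"dz":0,"grip":0},{"ax":0,"ay":0,"az":0,"dx":0,"dy":-0.6,"dz":0,"grip":0},{"ax":0,"ay":0,"az":0,"dx":0,"dy":-0.8,"dz":0,"grip":0},{"ax":0,"ay":0,"az":0,"dx":0,"dy":-1.0,"dz":0,"grip":0},{"ax":0,"ay":0,"az":0,"dx":0,"dy":-1.2,"dz":0,"grip":0},{"ax":0,"ay":0,"az":0,"dx":0,"dy":-1.4,"dz":0,"grip":0},{"ax":0,"ay":0,"az":0,"dx":0,"dy":-1.6,"dz":0,"grip":0},{"ax":0,"ay":0,"az":0,"dx":0,"dy":-1.7,"dz":0,"grip":0},{"ax":0,"ay":0,"az":0,"dx":0,"dy":-1.7,"dz":0,"grip":0}]' --force 80

```text
clock: 21.45
tool_pos: [0.589, 0.0055, 0.0488]
ee_rot: [[0.018, -1.0, 0.001], [-1.0, -0.018, 0.004], [-0.004, -0.001, -1.0]]
force: [1.7, 7.9, -4.8]
opening: 0.22
```

Emit:
jog_arm --rows '[{"ax":0,"ay":0,"az":0,"dx":0,"dy":-0.2,"dz":0,"grip":0},{"ax":0,"ay":0,"az":0,"dx":0,"dy":-0.4,"dz":0,"grip":0},{"ax":0,"ay":0,"az":0,"dx":0,"dy":-0.6,"dz":0,"grip":0},{"ax":0,"ay":0,"az":0,"dx":0,"dy":-0.6,"dz":0,"grip":0},{"ax":0,"ay":0,"az":0,"dx":0,"dy":-0.6,"dz":0,"grip":0},{"ax":0,"ay":0,"az":0,"dx":0,"dy":-0.6,"dz":0,"grip":0},{"ax":0,"ay":0,"az":0,"dx":0,"dy":-0.6,"dz":0,"grip":0},{"ax":0,"ay":0,"az":0,"dx":0,"dy":-0.6,"dz":0,"grip":0},{"ax":0,"ay":0,"az":0,"dx":0,"dy":-0.6,"dz":0,"grip":0},{"ax":0,"ay":0,"az":0,"dx":0,"dy":-0.6,"dz":0,"grip":0}]' --force 80

```text
clock: 22.45
tool_pos: [0.5891, 0.0054, 0.0488]
ee_rot: [[0.018, -1.0, 0.001], [-1.0, -0.018, 0.004], [-0.004, -0.001, -1.0]]
force: [1.2, 10.1, -4.1]
opening: 0.223
```

Emit:
jog_arm --rows '[{"ax":0,"ay":0,"az":0,"dx":0,"dy":-0.3,"dz":0,"grip":0},{"ax":0,"ay":0,"az":0,"dx":0,"dy":-0.3,"dz":0,"grip":0},{"ax":0,"ay":0,"az":0,"dx":0,"dy":-0.3,"dz":0,"grip":0},{"ax":0,"ay":0,"az":0,"dx":0,"dy":-0.3,"dz":0,"grip":0},{"ax":0,"ay":0,"az":0,"dx":0,"dy":-0.3,"dz":0,"grip":0},{"ax":0,"ay":0,"az":0,"dx":0,"dy":-0.3,"dz":0,"grip":0},{"ax":0,"ay":0,"az":0,"dx":0,"dy":-0.3,"dz":0,"grip":0},{"ax":0,"ay":0,"az":0,"dx":0,"dy":-0.3,"dz":0,"grip":0},{"ax":0,"ay":0,"az":0,"dx":0,"dy":-0.3,"dz":0,"grip":0},{"ax":0,"ay":0,"az":0,"dx":0,"dy":-0.3,"dz":0,"grip":0}]' --force 80

```text
clock: 23.45
tool_pos: [0.589, 0.0054, 0.0488]
ee_rot: [[0.018, -1.0, 0.001], [-1.0, -0.018, 0.005], [-0.005, -0.001, -1.0]]
force: [1.3, 11.9, -3.1]
opening: 0.219
```

```bash
python3 w.py 12; python3 v.py 12
python3 - <<'E'
from h import *
crop('pics/w12.png','pics/w12d.png',230,170,470,300,3.3)
E
```

```text
23.45 [0.5890313  0.00540021 0.04879181] [[0.0175, -0.9998, 0.0008], [-0.9998, -0.0175, 0.0048], [-0.0048, -0.0009, -1.0]] [ 1.31391446 11.91952608 -3.10860785] 0.21858258724126625 [-6.4 29.1 96.5  0.3 54.4 82.4]
```

View pics/w12d.png

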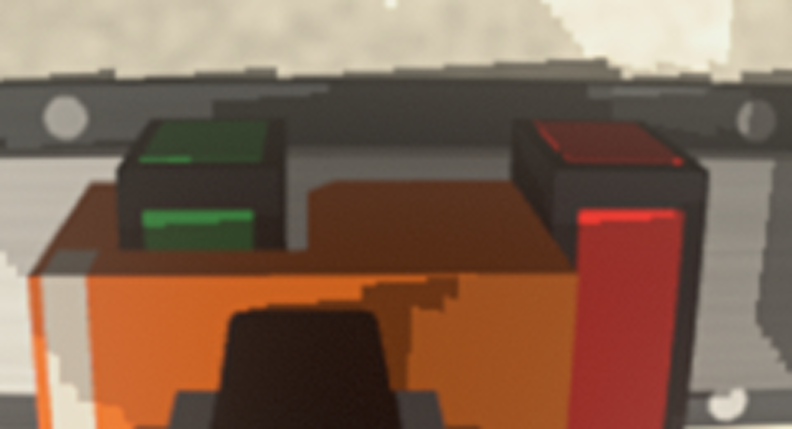

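View pics/sc12c.png

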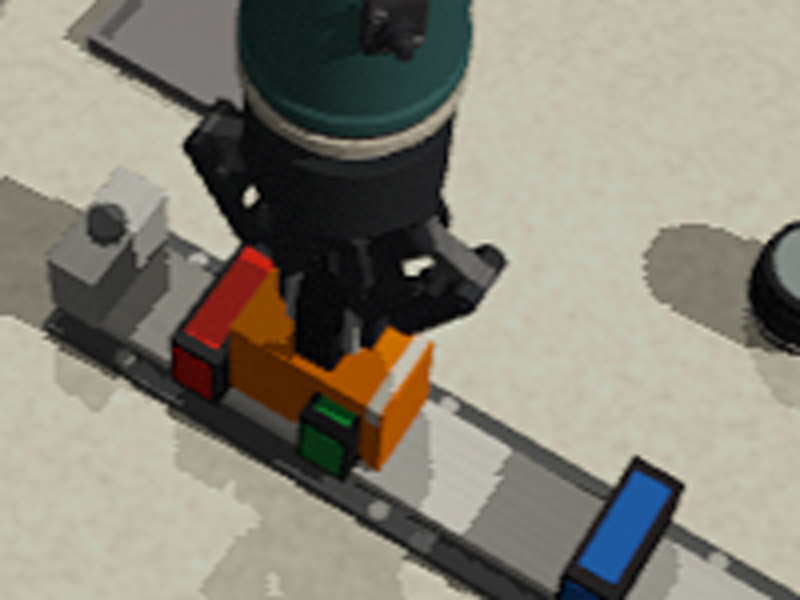

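Green is set: the tool held at y=0.0054, which is 64.1 mm from the red stop, with 11.9 N against the 7.9 N drag. Red looks unmoved. Now to blue.

Emit:
jog_arm --rows '[{"ax":0,"ay":0,"az":0,"dx":0,"dy":2,"dz":0,"grip":0},{"ax":0,"ay":0,"az":0,"dx":0,"dy":5,"dz":0,"grip":0},{"ax":0,"ay":0,"az":0,"dx":0,"dy":5,"dz":0,"grip":0},{"ax":0,"ay":0,"az":0,"dx":0,"dy":5,"dz":0,"grip":0},{"ax":0,"ay":0,"az":0,"dx":0,"dy":5,"dz":5,"grip":0},{"ax":0,"ay":0,"az":0,"dx":0,"dy":5,"dz":20,"grip":0},{"ax":0,"ay":0,"az":0,"dx":0,"dy":5,"dz":40,"grip":0},{"ax":0,"ay":0,"az":0,"dx":0,"dy":5,"dz":55,"grip":0},{"ax":0,"ay":0,"az":0,"dx":0,"dy":20,"dz":60,"grip":0},{"ax":0,"ay":0,"az":0,"dx":0,"dy":45,"dz":60,"grip":0}]' --force 80

```text
clock: 24.6
tool_pos: [0.5898, 0.047, 0.1099]
ee_rot: [[0.016, -1.0, 0.002], [-1.0, -0.016, -0.0], [0.0, -0.002, -1.0]]
force: [-0.4, 0.2, -1.5]
opening: 0.218
```

Emit:
jog_arm --rows '[{"ax":0,"ay":0,"az":0,"dx":-1,"dy":25,"dz":0,"grip":0},{"ax":0,"ay":0,"az":0,"dx":-1,"dy":50,"dz":0,"grip":0},{"ax":0,"ay":0,"az":0,"dx":-2,"dy":72,"dz":0,"grip":0},{"ax":0,"ay":0,"az":0,"dx":-2,"dy":83,"dz":0,"grip":0},{"ax":0,"ay":0,"az":0,"dx":-2,"dy":83,"dz":0,"grip":0},{"ax":0,"ay":0,"az":0,"dx":-2,"dy":83,"dz":0,"grip":0},{"ax":0,"ay":0,"az":0,"dx":-2,"dy":83,"dz":0,"grip":0},{"ax":0,"ay":0,"az":0,"dx":-2,"dy":83,"dz":-10,"grip":0},{"ax":0,"ay":0,"az":0,"dx":-2,"dy":83,"dz":-15,"grip":0},{"ax":0,"ay":0,"az":0,"dx":-2,"dy":83,"dz":-15,"grip":0}]' --force 80

```text
clock: 25.6
tool_pos: [0.5856, 0.1296, 0.0922]
ee_rot: [[0.018, -1.0, -0.003], [-1.0, -0.018, -0.0], [0.0, 0.003, -1.0]]
force: [-0.4, -0.5, -2.1]
opening: 0.218
```

```bash
python3 w.py 13
python3 - <<'E'
from h import *
crop('pics/w13.png','pics/w13d.png',230,170,470,300,3.3)
E
```

```text
25.6 [0.58562843 0.12963464 0.0922314 ] [[0.018, -0.9998, -0.0027], [-0.9998, -0.018, -0.0002], [0.0002, 0.0027, -1.0]] [-0.44237644 -0.46091895 -2.0505776 ] 0.21797482042691507 [ 5.9 26.8 92.8  0.  60.6 94.8]
```

View pics/w13d.png

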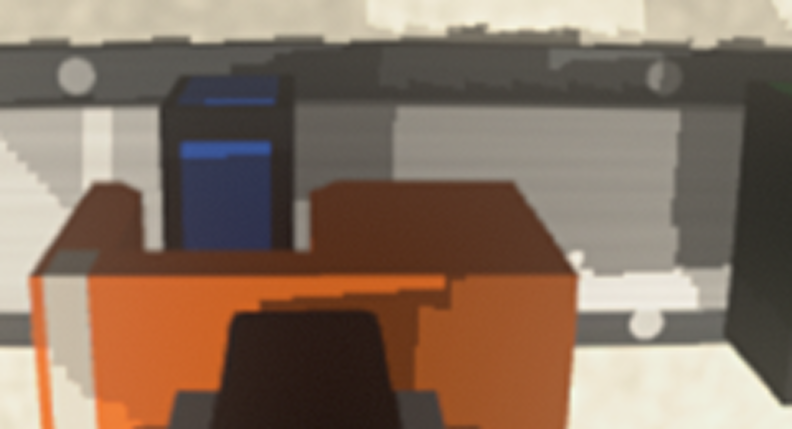

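Same alignment as green, with a travel distance that also matches, so I repeat the sequence.

Emit:
jog_arm --rows '[{"ax":0,"ay":0,"az":0,"dx":0,"dy":0,"dz":-7,"grip":0},{"ax":0,"ay":0,"az":0,"dx":0,"dy":0,"dz":-15,"grip":0},{"ax":0,"ay":0,"az":0,"dx":0,"dy":0,"dz":-22,"grip":0},{"ax":0,"ay":0,"az":0,"dx":0,"dy":0,"dz":-29,"grip":0},{"ax":0,"ay":0,"az":0,"dx":0,"dy":0,"dz":-36,"grip":0},{"ax":0,"ay":0,"az":0,"dx":0,"dy":0,"dz":-42,"grip":0},{"ax":0,"ay":0,"az":0,"dx":0,"dy":0,"dz":-45,"grip":0},{"ax":0,"ay":0,"az":0,"dx":0,"dy":-0.5,"dz":-45,"grip":0},{"ax":0,"ay":0,"az":0,"dx":0,"dy":-1.5,"dz":-45,"grip":0},{"ax":0,"ay":0,"az":0,"dx":0,"dy":-3,"dz":-45,"grip":0}]' --force 80

```text
clock: 26.65
tool_pos: [0.5869, 0.1285, 0.0488]
ee_rot: [[0.018, -1.0, 0.0], [-1.0, -0.018, 0.002], [-0.002, -0.001, -1.0]]
force: [0.5, 8.4, -4.3]
opening: 0.221
```

Emit:
jog_arm --rows '[{"ax":0,"ay":0,"az":0,"dx":0,"dy":-2,"dz":0,"grip":0},{"ax":0,"ay":0,"az":0,"dx":0.1,"dy":-4.5,"dz":0,"grip":0},{"ax":0,"ay":0,"az":0,"dx":0.1,"dy":-7,"dz":0,"grip":0},{"ax":0,"ay":0,"az":0,"dx":0.2,"dy":-9.5,"dz":0,"grip":0},{"ax":0,"ay":0,"az":0,"dx":0.2,"dy":-12,"dz":0,"grip":0},{"ax":0,"ay":0,"az":0,"dx":0.3,"dy":-15,"dz":0,"grip":0},{"ax":0,"ay":0,"az":0,"dx":0.3,"dy":-18,"dz":0,"grip":0},{"ax":0,"ay":0,"az":0,"dx":0.4,"dy":-21,"dz":0,"grip":0},{"ax":0,"ay":0,"az":0,"dx":0.4,"dy":-23,"dz":0,"grip":0},{"ax":0,"ay":0,"az":0,"dx":0.4,"dy":-25,"dz":0,"grip":0}]' --force 80

```text
clock: 27.65
tool_pos: [0.5874, 0.1043, 0.0488]
ee_rot: [[0.018, -1.0, 0.001], [-1.0, -0.018, 0.003], [-0.003, -0.001, -1.0]]
force: [1.6, 7.6, -5.2]
opening: 0.222
```

Emit:
jog_arm --rows '[{"ax":0,"ay":0,"az":0,"dx":0,"dy":-3,"dz":0,"grip":0},{"ax":0,"ay":0,"az":0,"dx":0.1,"dy":-6,"dz":0,"grip":0},{"ax":0,"ay":0,"az":0,"dx":0.1,"dy":-9,"dz":0,"grip":0},{"ax":0,"ay":0,"az":0,"dx":0.2,"dy":-12,"dz":0,"grip":0},{"ax":0,"ay":0,"az":0,"dx":0.2,"dy":-15,"dz":0,"grip":0},{"ax":0,"ay":0,"az":0,"dx":0.3,"dy":-18,"dz":0,"grip":0},{"ax":0,"ay":0,"az":0,"dx":0.4,"dy":-21,"dz":0,"grip":0},{"ax":0,"ay":0,"az":0,"dx":0.4,"dy":-24,"dz":0,"grip":0},{"ax":0,"ay":0,"az":0,"dx":0.5,"dy":-27,"dz":0,"grip":0},{"ax":0,"ay":0,"az":0,"dx":0.5,"dy":-29,"dz":0,"grip":0}]' --force 80

```text
clock: 28.65
tool_pos: [0.588, 0.0752, 0.0488]
ee_rot: [[0.018, -1.0, 0.001], [-1.0, -0.018, 0.003], [-0.003, -0.001, -1.0]]
force: [0.6, 7.5, -4.7]
opening: 0.219
```

Emit:
jog_arm --rows '[{"ax":0,"ay":0,"az":0,"dx":0,"dy":-0.8,"dz":0,"grip":0},{"ax":0,"ay":0,"az":0,"dx":0,"dy":-1.4,"dz":0,"grip":0},{"ax":0,"ay":0,"az":0,"dx":0,"dy":-1.9,"dz":0,"grip":0},{"ax":0,"ay":0,"az":0,"dx":0.1,"dy":-2.4,"dz":0,"grip":0},{"ax":0,"ay":0,"az":0,"dx":0.1,"dy":-2.8,"dz":0,"grip":0},{"ax":0,"ay":0,"az":0,"dx":0.1,"dy":-3.2,"dz":0,"grip":0},{"ax":0,"ay":0,"az":0,"dx":0.1,"dy":-3.5,"dz":0,"grip":0},{"ax":0,"ay":0,"az":0,"dx":0.1,"dy":-3.8,"dz":0,"grip":0},{"ax":0,"ay":0,"az":0,"dx":0.1,"dy":-4.1,"dz":0,"grip":0},{"ax":0,"ay":0,"az":0,"dx":0.1,"dy":-4.4,"dz":0,"grip":0}]' --force 80

```text
clock: 29.65
tool_pos: [0.588, 0.071, 0.0488]
ee_rot: [[0.018, -1.0, 0.001], [-1.0, -0.018, 0.003], [-0.003, -0.001, -1.0]]
force: [1.3, 8.2, -4.2]
opening: 0.227
```

Emit:
jog_arm --rows '[{"ax":0,"ay":0,"az":0,"dx":0,"dy":-0.2,"dz":0,"grip":0},{"ax":0,"ay":0,"az":0,"dx":0,"dy":-0.4,"dz":0,"grip":0},{"ax":0,"ay":0,"az":0,"dx":0,"dy":-0.6,"dz":0,"grip":0},{"ax":0,"ay":0,"az":0,"dx":0,"dy":-0.8,"dz":0,"grip":0},{"ax":0,"ay":0,"az":0,"dx":0,"dy":-1.0,"dz":0,"grip":0},{"ax":0,"ay":0,"az":0,"dx":0,"dy":-1.2,"dz":0,"grip":0},{"ax":0,"ay":0,"az":0,"dx":0,"dy":-1.4,"dz":0,"grip":0},{"ax":0,"ay":0,"az":0,"dx":0,"dy":-1.6,"dz":0,"grip":0},{"ax":0,"ay":0,"az":0,"dx":0,"dy":-1.7,"dz":0,"grip":0},{"ax":0,"ay":0,"az":0,"dx":0,"dy":-1.7,"dz":0,"grip":0}]' --force 80

```text
clock: 30.65
tool_pos: [0.5881, 0.0696, 0.0488]
ee_rot: [[0.018, -1.0, 0.001], [-1.0, -0.018, 0.004], [-0.004, -0.001, -1.0]]
force: [0.6, 8.4, -5.0]
opening: 0.222
```

Emit:
jog_arm --rows '[{"ax":0,"ay":0,"az":0,"dx":0,"dy":-0.2,"dz":0,"grip":0},{"ax":0,"ay":0,"az":0,"dx":0,"dy":-0.4,"dz":0,"grip":0},{"ax":0,"ay":0,"az":0,"dx":0,"dy":-0.6,"dz":0,"grip":0},{"ax":0,"ay":0,"az":0,"dx":0,"dy":-0.6,"dz":0,"grip":0},{"ax":0,"ay":0,"az":0,"dx":0,"dy":-0.6,"dz":0,"grip":0},{"ax":0,"ay":0,"az":0,"dx":0,"dy":-0.6,"dz":0,"grip":0},{"ax":0,"ay":0,"az":0,"dx":0,"dy":-0.6,"dz":0,"grip":0},{"ax":0,"ay":0,"az":0,"dx":0,"dy":-0.6,"dz":0,"grip":0},{"ax":0,"ay":0,"az":0,"dx":0,"dy":-0.6,"dz":0,"grip":0},{"ax":0,"ay":0,"az":0,"dx":0,"dy":-0.6,"dz":0,"grip":0}]' --force 80

```text
clock: 31.65
tool_pos: [0.5881, 0.0695, 0.0488]
ee_rot: [[0.018, -1.0, 0.001], [-1.0, -0.018, 0.004], [-0.004, -0.001, -1.0]]
force: [0.9, 10.9, -4.0]
opening: 0.224
```

Emit:
jog_arm --rows '[{"ax":0,"ay":0,"az":0,"dx":0,"dy":-0.3,"dz":0,"grip":0},{"ax":0,"ay":0,"az":0,"dx":0,"dy":-0.3,"dz":0,"grip":0},{"ax":0,"ay":0,"az":0,"dx":0,"dy":-0.3,"dz":0,"grip":0},{"ax":0,"ay":0,"az":0,"dx":0,"dy":-0.3,"dz":0,"grip":0},{"ax":0,"ay":0,"az":0,"dx":0,"dy":-0.3,"dz":0,"grip":0},{"ax":0,"ay":0,"az":0,"dx":0,"dy":-0.3,"dz":0,"grip":0},{"ax":0,"ay":0,"az":0,"dx":0,"dy":-0.3,"dz":0,"grip":0},{"ax":0,"ay":0,"az":0,"dx":0,"dy":-0.3,"dz":0,"grip":0},{"ax":0,"ay":0,"az":0,"dx":0,"dy":-0.3,"dz":0,"grip":0},{"ax":0,"ay":0,"az":0,"dx":0,"dy":-0.3,"dz":0,"grip":0}]' --force 80

```text
clock: 32.65
tool_pos: [0.588, 0.0694, 0.0488]
ee_rot: [[0.018, -1.0, 0.001], [-1.0, -0.018, 0.005], [-0.005, -0.001, -1.0]]
force: [1.4, 11.2, -5.4]
opening: 0.226
```

```bash
python3 w.py 14
python3 - <<'E'
from h import *
crop('pics/w14.png','pics/w14d.png',230,170,470,300,3.3)
E
```

```text
32.65 [0.58803871 0.06942869 0.04883386] [[0.0175, -0.9998, 0.0009], [-0.9998, -0.0175, 0.0049], [-0.0049, -0.001, -1.0]] [ 1.44116008 11.22204323 -5.37489413] 0.22631303539156075 [-0.1 29.3 96.1  0.3 54.6 88.7]
```

View pics/w14d.png

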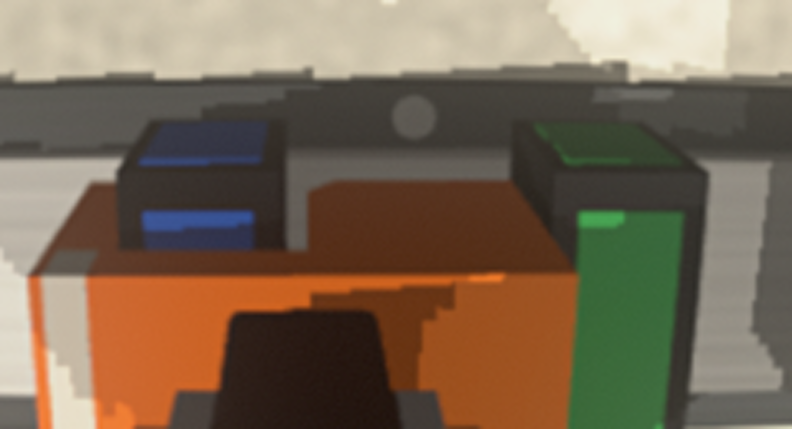

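Blue is set at y=0.0694 (64.0 mm further on), with 11.2 N held for about 1.5 s. Back off, lift, and return to the tray.

Emit:
jog_arm --rows '[{"ax":0,"ay":0,"az":0,"dx":0,"dy":2,"dz":0,"grip":0},{"ax":0,"ay":0,"az":0,"dx":0,"dy":5,"dz":0,"grip":0},{"ax":0,"ay":0,"az":0,"dx":0,"dy":5,"dz":0,"grip":0},{"ax":0,"ay":0,"az":0,"dx":0,"dy":5,"dz":0,"grip":0},{"ax":0,"ay":0,"az":0,"dx":0,"dy":5,"dz":5,"grip":0},{"ax":0,"ay":0,"az":0,"dx":0,"dy":5,"dz":20,"grip":0},{"ax":0,"ay":0,"az":0,"dx":0,"dy":5,"dz":45,"grip":0},{"ax":0,"ay":0,"az":0,"dx":0,"dy":5,"dz":70,"grip":0},{"ax":0,"ay":0,"az":0,"dx":-10,"dy":-10,"dz":75,"grip":0},{"ax":0,"ay":0,"az":-0.01,"dx":-25,"dy":-35,"dz":75,"grip":0}]' --force 80

```text
clock: 33.7
tool_pos: [0.5639, 0.031, 0.1251]
ee_rot: [[0.011, -1.0, 0.004], [-1.0, -0.011, -0.0], [0.0, -0.004, -1.0]]
force: [0.9, -1.0, -3.1]
opening: 0.223
```

Emit:
jog_arm --rows '[{"ax":0,"ay":0,"az":0,"dx":-18,"dy":-27,"dz":0,"grip":0},{"ax":0,"ay":0,"az":0,"dx":-36,"dy":-54,"dz":0,"grip":0},{"ax":0,"ay":0,"az":0,"dx":-54,"dy":-81,"dz":0,"grip":0},{"ax":0,"ay":0,"az":0,"dx":-72,"dy":-108,"dz":0,"grip":0},{"ax":0,"ay":0,"az":0,"dx":-90,"dy":-135,"dz":0,"grip":0},{"ax":0,"ay":0,"az":0,"dx":-105,"dy":-157,"dz":0,"grip":0},{"ax":0,"ay":0,"az":0,"dx":-112,"dy":-167,"dz":0,"grip":0},{"ax":0,"ay":0,"az":0,"dx":-112,"dy":-167,"dz":-15,"grip":0},{"ax":0,"ay":0,"az":0,"dx":-112,"dy":-167,"dz":-30,"grip":0},{"ax":0,"ay":0,"az":0,"dx":-112,"dy":-167,"dz":-40,"grip":0}]' --force 80

```text
clock: 34.7
tool_pos: [0.4498, -0.1356, 0.0827]
ee_rot: [[0.008, -1.0, -0.001], [-1.0, -0.008, 0.001], [-0.001, 0.001, -1.0]]
force: [-0.0, 0.1, -0.6]
opening: 0.22
```

```bash
python3 w.py 15;python3 c.py 15 .4505 -.136 .008 a
```

```text
34.7 [ 0.44979633 -0.13558023  0.08269731] [[0.0082, -1.0, -0.0011], [-1.0, -0.0082, 0.0007], [-0.0007, 0.0011, -1.0]] [-0.04615857  0.12924875 -0.60549949] 0.22031792272072573 [-25.2  18.4 109.6   0.   52.1  64.3]
[[384.4, 290.0], [261.4, 290.0], [257.9, 225.3], [388.0, 225.4]]
[[343.7, 319.5], [302.3, 319.5], [301.0, 257.0], [345.1, 257.0]]
[[373.0, 260.6], [272.7, 260.5], [270.7, 207.1], [375.1, 207.2]]
```

View pics/c15_a.png

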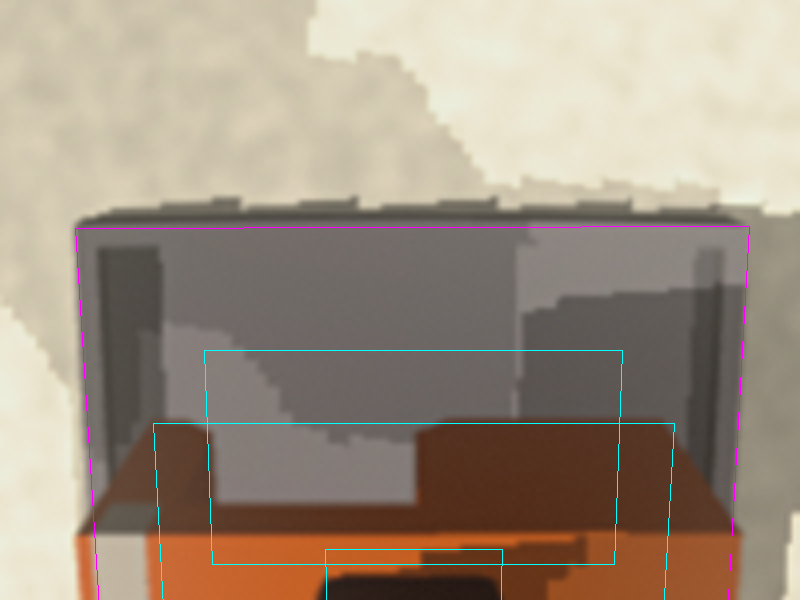

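Tray and gauge are aligned. Lower it.

Emit:
jog_arm --rows '[{"ax":0,"ay":0,"az":0,"dx":0,"dy":0,"dz":-10,"grip":0},{"ax":0,"ay":0,"az":0,"dx":0,"dy":0,"dz":-20,"grip":0},{"ax":0,"ay":0,"az":0,"dx":0,"dy":0,"dz":-30,"grip":0},{"ax":0,"ay":0,"az":0,"dx":0,"dy":0,"dz":-38,"grip":0},{"ax":0,"ay":0,"az":0,"dx":0,"dy":0,"dz":-43,"grip":0},{"ax":0,"ay":0,"az":0,"dx":0,"dy":0,"dz":-46,"grip":0},{"ax":0,"ay":0,"az":0,"dx":0,"dy":0,"dz":-48,"grip":0},{"ax":0,"ay":0,"az":0,"dx":0,"dy":0,"dz":-49,"grip":0},{"ax":0,"ay":0,"az":0,"dx":0,"dy":0,"dz":-49.5,"grip":0},{"ax":0,"ay":0,"az":0,"dx":0,"dy":0,"dz":-49.5,"grip":0}]' --force 80

```text
clock: 35.75
tool_pos: [0.4509, -0.1358, 0.0343]
ee_rot: [[0.009, -1.0, 0.0], [-1.0, -0.009, -0.0], [0.0, -0.0, -1.0]]
force: [-0.4, -0.2, -1.5]
opening: 0.223
```

Emit:
jog_arm --rows '[{"ax":0,"ay":0,"az":0,"dx":0,"dy":0,"dz":-0.4,"grip":0},{"ax":0,"ay":0,"az":0,"dx":0,"dy":0,"dz":-0.4,"grip":0},{"ax":0,"ay":0,"az":0,"dx":0,"dy":0,"dz":-0.4,"grip":0.3},{"ax":0,"ay":0,"az":0,"dx":0,"dy":0,"dz":-0.4,"grip":0.4},{"ax":0,"ay":0,"az":0,"dx":0,"dy":0,"dz":-0.4,"grip":0.6},{"ax":0,"ay":0,"az":0,"dx":0,"dy":0,"dz":-0.4,"grip":0.8},{"ax":0,"ay":0,"az":0,"dx":0,"dy":0,"dz":-0.4,"grip":1},{"ax":0,"ay":0,"az":0,"dx":0,"dy":0,"dz":-0.4,"grip":1},{"ax":0,"ay":0,"az":0,"dx":0,"dy":0,"dz":-0.4,"grip":1},{"ax":0,"ay":0,"az":0,"dx":0,"dy":0,"dz":-0.4,"grip":1}]' --force 80

```text
clock: 36.75
tool_pos: [0.4508, -0.1357, 0.0338]
ee_rot: [[0.009, -1.0, 0.0], [-1.0, -0.009, 0.0], [-0.0, -0.0, -1.0]]
force: [0.9, 0.5, 0.7]
opening: 0.999
```

Emit:
jog_arm --rows '[{"ax":0,"ay":0,"az":0,"dx":0,"dy":0,"dz":5,"grip":1},{"ax":0,"ay":0,"az":0,"dx":0,"dy":0,"dz":15,"grip":1},{"ax":0,"ay":0,"az":0,"dx":0,"dy":0,"dz":35,"grip":1},{"ax":0,"ay":0,"az":0,"dx":0,"dy":0,"dz":60,"grip":1},{"ax":0,"ay":0,"az":0,"dx":0,"dy":0,"dz":90,"grip":1},{"ax":0,"ay":0,"az":0,"dx":0,"dy":0,"dz":115,"grip":1},{"ax":0,"ay":0,"az":0,"dx":-10,"dy":-25,"dz":140,"grip":1},{"ax":0,"ay":0,"az":0,"dx":-20,"dy":-60,"dz":150,"grip":1},{"ax":0,"ay":0,"az":0,"dx":-30,"dy":-95,"dz":155,"grip":1},{"ax":0,"ay":0,"az":0,"dx":-40,"dy":-120,"dz":160,"grip":1}]' --force 80

```text
clock: 37.75
tool_pos: [0.4107, -0.2578, 0.1956]
ee_rot: [[0.009, -1.0, 0.002], [-1.0, -0.009, -0.002], [0.002, -0.002, -1.0]]
force: [-0.4, -0.0, 0.1]
opening: 1.0
```

```bash
python3 w.py 16
python3 - <<'E'
from h import *
for c in('scene','side'): cv2.imwrite(f'pics/{c}9.png',arm.camera(c)[:,:,::-1])
crop('pics/side9.png','pics/sd9f.png',220,220,400,360,4)
crop('pics/scene9.png','pics/sc9f.png',265,180,465,330,4)
E
```

```text
37.75 [ 0.41072772 -0.25783405  0.19555206] [[0.0086, -1.0, 0.0019], [-1.0, -0.0086, -0.002], [0.0021, -0.0019, -1.0]] [-0.41116313 -0.03187582  0.11134662] 1.0003840686856413 [-40.3  11.  100.4  -0.   68.4  49.2]
```

View pics/sc9f.png

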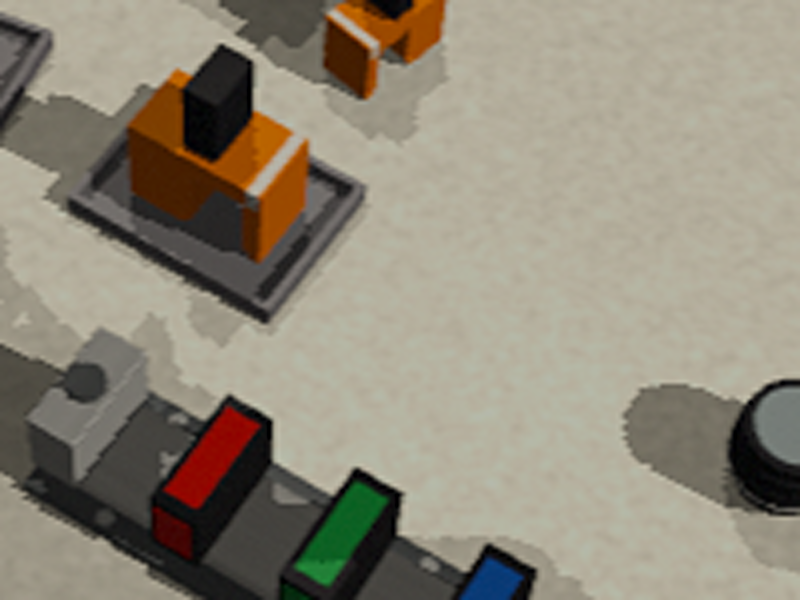

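View pics/sd9f.png

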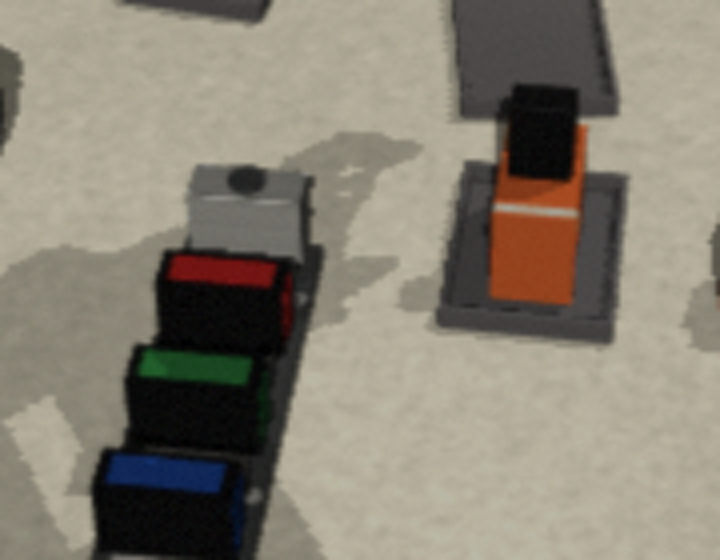

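View pics/w16.png

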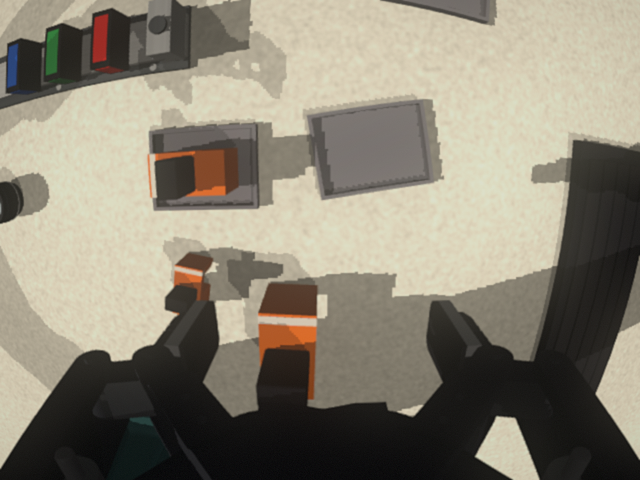

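Run:
```python
from h import *
S=lambda u,v:at('scene',265+u/4-.375,180+v/4-.375,.055)
for n,L in(('mm',[(104,328),(230,398),(358,470),(492,546)]),('mp',[(148,358),(271,421),(400,494),(535,572)])):
    Y=np.array([S(*q)@[-.019,1] for q in L]); print(n,np.diff(Y).round(4))
i0=cv2.imread('pics/scene0.png');i1=cv2.imread('pics/scene9.png')
print('gauge', arm.sense()['clock'])
```

```text
mm [0.0651 0.0639 0.0646]
mp [0.0612 0.0638 0.0646]
gauge 37.9
```

View pics/scene9.png

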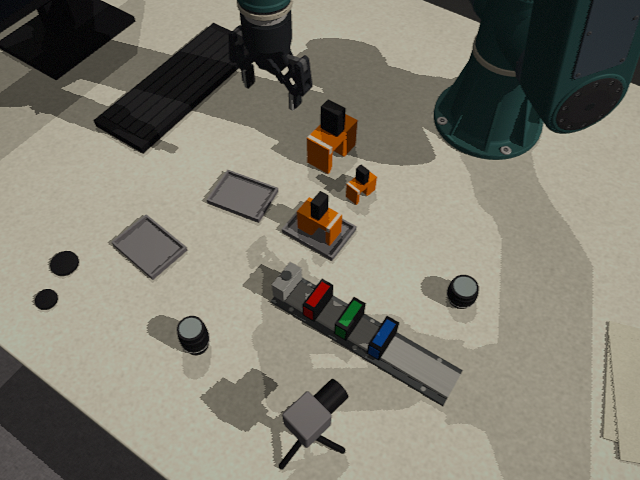

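Holder spacings by camera are about 64 mm each. The gauge stands in its tray at (321,222), and the lenses and camera are where they started. Handing in.

```bash
python3 -c "
from workcell import arm
s=arm.sense();print(s['clock'],s['joint_vel'].round(2));print(arm.finish_job())"
```

```text
37.9 [2.15 0.19 1.57 0.91 0.02 0.9 ]
the job is handed in; nothing more can be done
None
```

I set the red, green and blue holders in order with the gauge, stood the gauge back in its tray, and handed the job in at 37.9 s. No verdict is reported.

**Holds:** Each draw took about 8 N. At the stop the force was 11.8 N for red, 11.9 N for green and 11.2 N for blue, held for roughly 0.6 to 1.5 s. The stops were 64.1 mm (red to green) and 64.0 mm (green to blue) apart, against 64 mm wanted.

**Missed first grasp:** My first attempt closed on air. The cameras showed the fingertips about 30 mm higher than the reported tool position, so I regripped lower. The gauge had not moved.

**Final checks:**
- **Spacing:** The last scene picture gave red to green as 63.9 and 63.8 mm, and green to blue as 64.6 mm twice.
- **Post to red:** This check disagreed, with corner readings of 65.1 and 61.2 mm against 64.5 mm. I put that down to reading the post's corners roughly. The force stop came within about 1 mm of where I had predicted the block would meet the post.
- **Gauge:** It looks upright near the middle of the tray. I did not fit its final position.
- **Bystanders and arm:** The lenses and the camera look unmoved by eye. The arm was clear of everything, though still settling slightly (up to about 2°/s) when I handed in.

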